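# Lay the pepper grinder to rest in the spice rack

## Robot

A 6-joint arm with a two-finger parallel gripper is mounted at the origin on the work surface; the furniture and walls round the work are solid. World frame = base frame: x ahead of the robot, y to its left, z up, the work surface at z = 0. Lengths are in m, angles in rad, forces in N, time in s.
With the tool pointing down it reaches from about 0.425 to 0.95 m from the base axis. Payload 3.5 kg.
Tool frame: the origin (TCP) lies on the centre line of the jaws, within the pads' length; the fingertips stand 25 mm ahead of it and the grasp point (between the pads) lies 6 mm ahead of it; y points along the fingers, z is the direction in which the jaws open and shut, and the axes are right-handed (so a half turn about y gives the same grasp; the last joint's range is limited). The gripper opens to 85 mm and grips with 20 to 120 N. Pads are 22 mm wide; open, the fingers measure 114 mm over their backs; the gripper's body (76 mm by 85 mm) begins 54 mm behind the grasp point. The pads swing forward as they close: fully open they stand 13 mm farther back than shut.
Start: joints at [1.102, 0.286, 1.577, -0, 1.279, -0.15], TCP at [0.212, 0.641, 0.256] pointing down, gripper open.
Joint ranges: [-2.77, 2.77], [-0.9, 2.22], [0.21, 2.48], [-1.53, 4.67], [0.24, 2.81], [-2.84, 2.84]. Speed limits (rad/s): [2.79, 2.79, 3.14, 3.14, 3.14, 3.14].

## Interface

Orientations are given as a unit quaternion [x, y, z, w].
In Python, from plant import ctrl gives the robot as it stands.
- The arm moves only by the tool arm_command, never from a script. Its argument "steps" is a list of rows, each an object with "hand": the opening, from 0 (shut) to 1 (fully open); "travel": the shift along the tool's x, y, z in units of 0.3 m (1.0 is 0.3 m), a list of three; "rotation": the turn, a rotation vector about the tool's x, y, z in units of 30 degrees (1.0 is 30 degrees), a list of three. A call has 1 to 20 rows; each row shifts and turns the pose as measured when the row begins, along the tool's axes as they then stand; what a row does not reach is not made up. A row lasts 1/8 s, in which the tool goes at most 62.5 mm and 10.7 degrees, less where a joint would pass 70% of its speed; a pose out of reach is approached as far as the arm can. A call with a number of a shift or a turn outside -1 to 1 is refused whole. A call with a gripper value outside its range is refused whole. The fingers move at their own pace and stop on an object; "grip_force" is the grip in N (left out, the last holds). Time passes only in rows, so rows that do not move let the fingers close. It gives the time, the measured TCP pose, the force and the opening at its end, in the units of the state.
- ctrl.get_state(): the state, without advancing time (a new reading comes with each control period).
- ctrl.read_camera(name): name is "side" or "top" or "wrist"; returns (picture, depth): 420x560x3 uint8, blue, green, red; 420x560 float32, m along the optical axis (not along the pixel's ray), 0 where there is no reading.
- ctrl.camera_params(name): a dict with "fx", "fy", "cx", "cy" (pixels), "distortion" ([k1, k2, p1, p2, k3] as OpenCV has them; the pictures are not rectified), "extrinsics" (4x4, takes a point from camera to world coordinates); the wrist camera has in their place "tool_from_camera" (4x4, takes a point from camera to tool coordinates, whose origin is the TCP and whose axes are the tool frame's). Camera axes: x right, y down, z forward; pixel columns grow to the right and rows downward; lengths in m; the calibration is good to about 2 mm. A picture is of the moment at which its call begins: read the wrist's pose just before it. camera_params takes no time and is no camera call.
- ctrl.sign_off(): hands the job in, once; it reports no verdict.
Trained networks look in the newest picture that a camera, given by its name, has taken for a name from the list of things; names that differ only in an ending like _2 or _b are one class to them, and where a whole thing is asked for, a point or a joint stands for the part that bears it (a point fixed in the world has none). Each returns a list of dicts, best first, with "score" (0 to 1); they miss things now and then, are a little off and sometimes report something else, mostly with a low value. They report only what shows in the picture. A call takes as long as a camera call. They do not tell look-alikes from the thing itself.
- ctrl.masks_of(camera, thing): "region" (420x560 bool, what is visible of it) and "at" ([column, row] in pixels, amid what is visible of it).
The state is a dict: "time": time; "qpos": joint angles; "dq": joint speeds; "joint_efforts": joint torques, N m; "eef_pos": TCP position; "tcp_rot": TCP orientation; "contact_force": force on the tool from outside, world axes, zero at the start; "wrist_torque": the same for the moment, N m; "opening": opening from 0.0 (shut) to 1.0 (fully open).
Only numpy, scipy, OpenCV 4.12 (cv2) and the standard library are available. Lean on these libraries where they do the work, as an engineer would, in place of code of your own. Each camera call takes 0.05 s, during which the arm holds its last target.

## Task

The black pepper grinder stands on the table: put it away lying down in the empty left-hand trough of the wooden spice rack, its foot fully home against the back board and its cap towards you. Pinch it by the cap, hold it slanting, press the edge of its foot on the trough's floor so that it swings round within the fingers, and keep it pinched until it lies flat in the trough; never let it topple or slam. Then push it home and let go, leaving the salt grinder, the jar, the garlic and the lemon where they are.

Things in the scene. Friction and masses are not known exactly. Their poses are not given: they have to be found in the camera images.
- pepper_grinder: Pepper grinder, loose, about 200 g, standing upright: round column 46 mm across, 140 mm tall, with black foot, dark brown filled body and black cap with a steel line. The cap is a cylinder 44 mm across, 84 to 140 mm above the foot. Origin: centre of its underside; z along its axis to the top of the cap
- pepper_foot (a point): centre of the pepper grinder's flat underside (46 mm across)
- pepper_cap (a point): point on the pepper grinder's axis 115 mm from its underside, where the cap is best pinched
- rack: Wooden spice rack, fixed, 200 mm wide. Origin on the table under the middle; x points from its open front to the back board (away from the robot, some yaw), y left, z up. Floor 6 mm thick from x -45 to +45 mm; board 46 mm high, face at x +45. Two flat troughs along x, middle lines y +55 (empty) and -55; walls 50 mm apart, 20 mm high. A grinder lying home sticks out 50 mm in front, axis 29 mm up
- trough_end (a point): on the floor of the empty left trough, in its middle line, where floor meets back board (6 mm above the table)
- salt_grinder: Salt grinder, pink with a white cap, same shape and size as the pepper grinder, lying loose in the right-hand trough with its foot at the back board; leave it alone. Origin: centre of its underside; z along its axis to the cap
- jar: Glass jar with a black lid, 65 mm across, 86 mm tall, loose bystander; origin at its underside
- garlic: Garlic bulb, 56 mm, loose bystander; origin at its underside
- lemon: Lemon, 72x57x58 mm, loose bystander; origin at its underside
Not all that is in view belongs to the job. Leave any green or red look-alike of the pepper_grinder alone.

How it is judged:
By the outcome, as a careful person would: the job done as asked, in the order asked, and still so for the second after the job is handed in, with the robot touching nothing.
It also fails if it takes over 51 s, if anything falls off the work surface, if the arm or the gripper's body presses on something with over 40 N, if the wrist force passes 120 N, or if a joint passes its speed limit or range.

## Working session

There is one attempt and no reset: what is moved stays moved. The work goes in short steps, Python scripts to look and compute and a tool call to move; the robot and the scene stay as the last step left them, time stands still between calls to the robot, and variables do not carry over. Pictures are saved under pics/ and viewed, and the job is handed in when it is done.

Besides the shell and the picture viewer there is one more tool, called after "Emit:" by a JSON object that holds its "op" and its "data". arm_command: Moves the arm, as the interface text tells. Shifts and turns lie within -1 to 1; 1 stands for 0.3 m of shift or 30 degrees of turn. Its arguments: {"type":"object","properties":{"steps":{"type":"array","items":{"type":"object","properties":{"hand":{"type":"number"},"travel":{"type":"array","items":{"type":"number","minimum":-1,"maximum":1}},"rotation":{"type":"array","items":{"type":"number","minimum":-1,"maximum":1}}}}},"grip_force":{"type":"number"}},"required":["steps"]}

```bash
ls; mkdir -p pics; cat > h.py <<'E'
import numpy as np, cv2
from scipy.spatial.transform import Rotation as R
from plant import ctrl
def st():
    return ctrl.get_state()
def ext(cam,s=None):
    p=ctrl.camera_params(cam)
    K=np.array([[p["fx"],0,p["cx"]],[0,p["fy"],p["cy"]],[0,0,1]]);D=np.array(p["distortion"],float)
    if "extrinsics" in p: T=np.array(p["extrinsics"])
    else:
        s=s or st(); W=np.eye(4);W[:3,:3]=R.from_quat(s["tcp_rot"]).as_matrix();W[:3,3]=s["eef_pos"]
        T=W@np.array(p["tool_from_camera"])
    return K,D,T
def ray(cam,uv,E):
    K,D,T=E
    n=cv2.undistortPoints(np.array(uv,float).reshape(-1,1,2),K,D).reshape(-1,2)
    d=np.c_[n,np.ones(len(n))]
    return T[:3,3],d@T[:3,:3].T
def cloud(cam,depth,mask,E):
    v,u=np.nonzero(mask&(depth>0))
    o,d=ray(cam,np.c_[u,v],E)
    return o+d*depth[v,u][:,None]
def proj(P,E):
    K,D,T=E
    Ti=np.linalg.inv(T)
    return cv2.projectPoints(np.array(P,float).reshape(-1,3),cv2.Rodrigues(Ti[:3,:3])[0],Ti[:3,3],K,D)[0].reshape(-1,2)
E
python3 - <<'E'
from h import *
s=st();print({k:np.round(v,3) for k,v in s.items()})
print(R.from_quat(s["tcp_rot"]).as_matrix().round(3))
for c in ["side","top","wrist"]:
    im,d=ctrl.read_camera(c);cv2.imwrite(f"pics/{c}0.png",im);np.save(f"{c}0.npy",d)
    K,D,T=ext(c,s);print(c,K.round(1).tolist(),D,T.round(3).tolist())
    if c!="wrist":
      for t in ["pepper_grinder","rack","salt_grinder","jar","garlic","lemon"]:
        for m in ctrl.masks_of(c,t)[:3]:
            P=cloud(c,d,m["region"],ext(c,s))
            print(c,t,round(m["score"],2),np.round(m["at"]),m["region"].sum(),np.median(P,0).round(3) if len(P) else None)
E
```

```text
pics
{'time': np.float64(0.0), 'qpos': array([ 1.102,  0.287,  1.578, -0.   ,  1.279, -0.15 ]), 'dq': array([-0.001,  0.   , -0.001,  0.   , -0.002,  0.001]), 'joint_efforts': array([-2.0000e-03, -4.0598e+01, -2.9262e+01, -0.0000e+00,  6.0000e-03,
        0.0000e+00]), 'eef_pos': array([0.211, 0.64 , 0.255]), 'tcp_rot': array([ 0.699, -0.112,  0.112, -0.697]), 'contact_force': array([ 0.521, -0.77 , -0.254]), 'wrist_torque': array([ 0.013,  0.04 , -0.02 ]), 'opening': np.float64(0.999)}
[[ 0.95  -0.001  0.313]
 [-0.313 -0.002  0.95 ]
 [-0.    -1.    -0.002]]
side [[422.7, 0.0, 276.7], [0.0, 422.7, 209.4], [0.0, 0.0, 1.0]] [0.04160048 0.         0.         0.         0.        ] [[0.982, -0.116, 0.152, 0.319], [-0.191, -0.584, 0.789, -0.942], [-0.002, -0.803, -0.596, 0.792], [0.0, 0.0, 0.0, 1.0]]
side pepper_grinder 0.84 [228. 173.] 530 [0.391 0.193 0.094]
side pepper_grinder 0.83 [224. 202.] 735 [0.351 0.056 0.078]
side pepper_grinder 0.71 [262. 169.] 506 [0.492 0.228 0.079]
side rack 0.61 [313. 256.] 1785 [ 0.554 -0.145  0.017]
side salt_grinder 0.93 [296. 270.] 999 [ 0.508 -0.213  
[... 555 characters left out ...]
 374 [0.348 0.07  0.138]
top pepper_grinder 0.68 [120. 238.] 559 [0.404 0.294 0.128]
top rack 0.61 [298. 188.] 2737 [ 0.555 -0.129  0.017]
top salt_grinder 0.96 [328. 205.] 1030 [ 0.508 -0.197  0.046]
top jar 0.86 [217. 206.] 749 [0.493 0.072 0.083]
top garlic 0.64 [239. 179.] 337 [0.564 0.023 0.036]
top garlic 0.35 [150. 202.] 571 [0.49  0.236 0.131]
top lemon 0.88 [410. 223.] 461 [ 0.463 -0.403  0.047]
top lemon 0.54 [144. 202.] 591 [0.49  0.237 0.127]
wrist [[307.7, 0.0, 288.3], [0.0, 307.7, 209.9], [0.0, 0.0, 1.0]] [-0.03181463  0.          0.          0.          0.        ] [[0.313, 0.909, 0.275, 0.14], [0.95, -0.299, -0.094, 0.664], [-0.003, 0.29, -0.957, 0.373], [0.0, 0.0, 0.0, 1.0]]
```

View pics/top0.png

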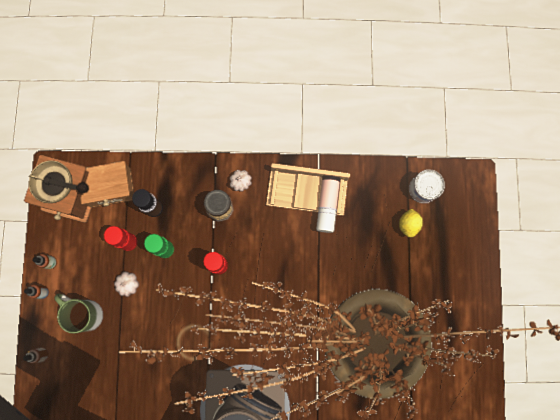

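View pics/side0.png

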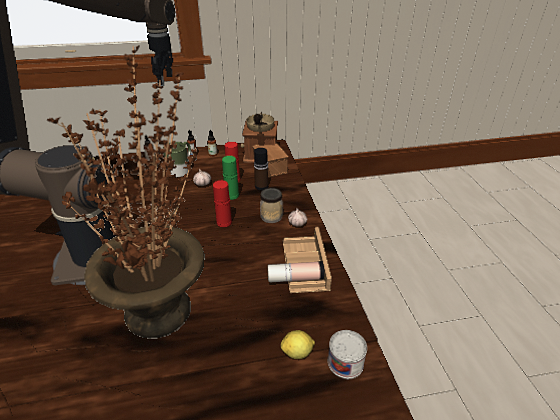

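View pics/wrist0.png

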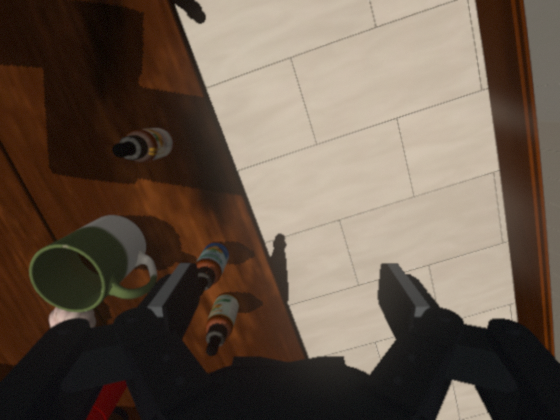

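Top picture: black pepper grinder at (145,201), with red (117,237) and green (157,245) look-alikes nearby, another red at (214,262), jar at (217,205), garlic at (240,180), and the rack at (308,190) with its left trough empty and the salt in the right one. Now measuring.

```bash
python3 - <<'E'
from h import *
im=cv2.imread("pics/top0.png");d=np.load("top0.npy");E=ext("top")
im2=cv2.imread("pics/side0.png");d2=np.load("side0.npy");E2=ext("side")
P=cloud("top",d,np.ones(d.shape,bool),E);P2=cloud("side",d2,np.ones(d2.shape,bool),E2)
for n,Q in(("top",P),("side",P2)):
    tab=Q[(np.abs(Q[:,2])<.02)&(Q[:,0]>.3)&(Q[:,0]<.65)&(np.abs(Q[:,1])<.4)]
    print(n,"table z",np.median(tab[:,2]))
    k=(np.abs(Q[:,0]-.49)<.04)&(np.abs(Q[:,1]-.236)<.04)
    c=Q[k&(Q[:,2]>.125)&(Q[:,2]<.16)];print(len(c),c.mean(0) if len(c) else 0,c.min(0),c.max(0))
    b=Q[k&(Q[:,2]>.02)];print("max z",np.percentile(b[:,2],[50,90,98]))
# obstacles near pepper (height grid)
H=np.zeros((22,30))
for p in np.r_[P,P2]:
    i=int((p[0]-.3)/.02);j=int((.45-p[1])/.02)
    if 0<=i<22 and 0<=j<30 and p[2]<.4: H[i,j]=max(H[i,j],p[2])
print("rows x from .3 step .02, cols y from .45 down")
for i in range(22): print("%.2f"%(.3+.02*i),' '.join("%3d"%(h*1000) for h in H[i]))
cv2.imwrite("pics/topc.png",cv2.resize(im[140:260,90:360],None,fx=2.9,fy=2.9,interpolation=2))
cv2.imwrite("pics/sidec.png",cv2.resize(im2[130:310,180:360],None,fx=3.3,fy=3.3,interpolation=2))
E
```

```text
top table z -0.0009741823034119523
301 [0.49526644 0.2437815  0.13814496] [0.47515779 0.2223199  0.12505584] [0.51748974 0.26813567 0.14664113]
max z [0.13479804 0.14109493 0.14305534]
side table z -0.0007969351822497694
113 [0.49280322 0.23659961 0.1356947 ] [0.47342232 0.21989644 0.12503541] [0.51236382 0.26561922 0.14198639]
max z [0.08798813 0.13809803 0.14042011]
rows x from .3 step .02, cols y from .45 down
0.30   6   5   5  11   7   5  45  58  50  32   5   4   4   6   6   7   4   4   4   6   6   7   8 311 319 321 315 305 291 287
0.32   5   3   5   4   5   4  35  39  34   3   5   5   7   4   5   3   5 135 143 142   6   5   5   6   4   4   6   4   4   4
0.34   6   6   4   4   6   4   2   5   6   5   3   4   3   4   6   3   5 143 144 143 136   4   5   3   6   4   5   5   8   4
0.36   6   6   3   4   5   3   4   5   5   7   5 141 142 130   6   5   7 136 146 144   5   4   8   6   3   4   6   4   6   7
0.38   6   5   4   4   4   3 143 143 140   5 140 144 145 140   7   4   5   5   3   4   4   4   4   4   7   5   4   6   5   3
0.40   5   4   4   5   2   0 144 147 142   4 133 142 142 1
[... 1366 characters left out ...]
  7   5   5   6   5   4   4   5   7   2   6   4   3   6   6   5   5   5   8
0.64   2   4   1   1   2   3   3   5   4   6   4   4   4   2   6   5   2   3   4   7   2   5   6   2   4   3   4   4   2   3
0.66   0   0   0   0   0   0   0   0   0   0   0   0   0   0   0   0   0   0   0   0   0   0   0   0   0   0   0   0   0   0
0.68   0   0   0   0   0   0   0   0   0   0   0   0   0   0   0   0   0   0   0   0   0   0   0   0   0   0   0   0   0   0
0.70   0   0   0   0   0   0   0   0   0   0   0   0   0   0   0   0   0   0   0   0   0   0   0   0   0   0   0   0   0   0
0.72   0   0   0   0   0   0   0   0   0   0   0   0   0   0   0   0   0   0   0   0   0   0   0   0   0   0   0   0   0   0
```

View pics/topc.png

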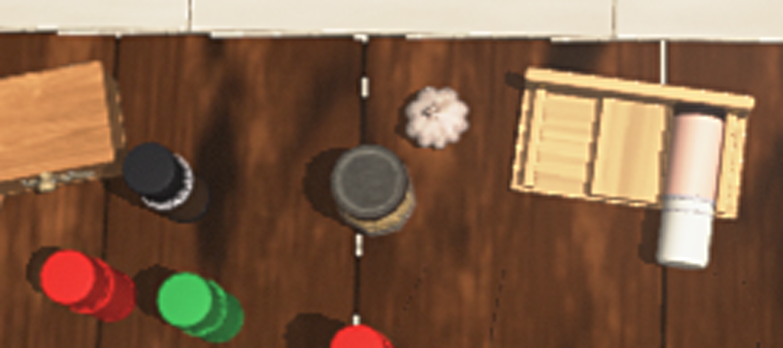

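View pics/sidec.png

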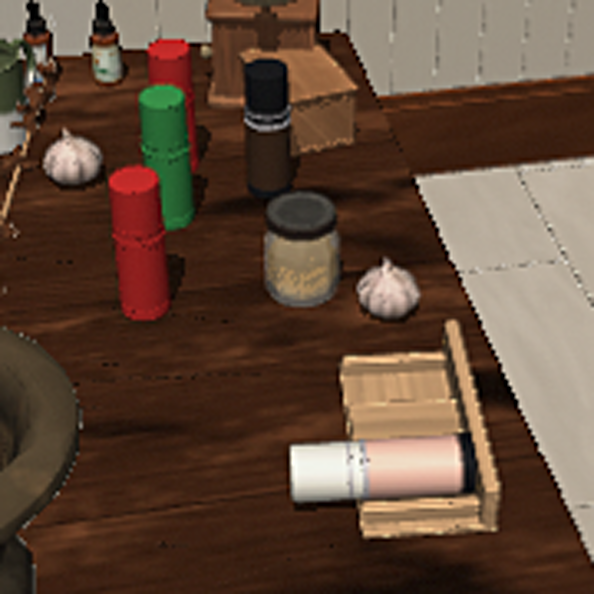

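Emit:
{"op": "arm_command", "data": {"steps": [{"hand": 1,"travel": [0,-0.1,0],"rotation": [0,-0.2,0]},{"hand": 1,"travel": [0,-0.1,0],"rotation": [0,-0.17,0]},{"hand": 1,"travel": [0.13,0,-0.14],"rotation": [0,0,0]},{"hand": 1,"travel": [0.13,0,-0.14],"rotation": [0,0,0]},{"hand": 1,"travel": [0.13,0,-0.14],"rotation": [0,0,0]},{"hand": 1,"travel": [0.13,0,-0.14],"rotation": [0,0,0]},{"hand": 1,"travel": [0.13,0,-0.14],"rotation": [0,0,0]}]}}

```text
time: 1.62
eef_pos: [0.383, 0.4062, 0.3188]
tcp_rot: [-0.705, 0.038, -0.04, 0.707]
contact_force: [0.6, 0.7, 0.3]
opening: 1.002
```

```bash
cat >> h.py <<'E'
def show():
    s=st();M=R.from_quat(s["tcp_rot"]).as_matrix()
    print("t",round(float(s["time"]),2),"q",np.round(s["qpos"],3),"p",np.round(s["eef_pos"],4),"F",np.round(s["contact_force"],1),"tq",np.round(s["wrist_torque"],2),"op",round(float(s["opening"]),3))
    print(M.round(3).tolist());return s,M
E
python3 - <<'E'
from h import *
s,M=show()
im,d=ctrl.read_camera("wrist");cv2.imwrite("pics/w1.png",im)
E
```

```text
t 1.62 q [ 6.330e-01 -1.600e-02  1.798e+00 -1.000e-03  1.357e+00 -8.270e-01] p [0.383  0.4062 0.3188] F [0.6 0.7 0.3] tq [ 0.01 -0.06  0.01] op 1.002
[[0.994, 0.003, 0.11], [-0.11, 0.001, 0.994], [0.003, -1.0, 0.002]]
```

View pics/w1.png

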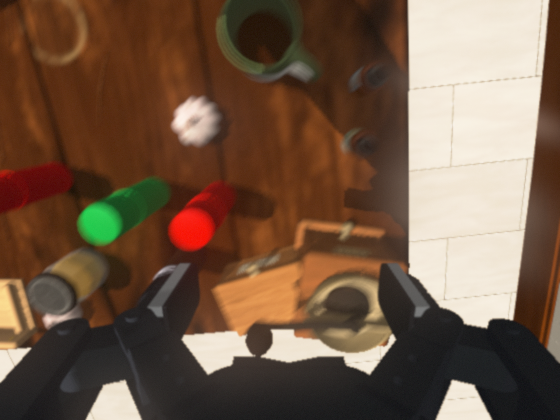

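Emit:
{"op": "arm_command", "data": {"steps": [{"hand": 1,"travel": [0.155,0,-0.117],"rotation": [0,0,0]},{"hand": 1,"travel": [0.155,0,-0.117],"rotation": [0,0,0]},{"hand": 1,"travel": [0.155,0,-0.117],"rotation": [0,0,0]},{"hand": 1,"travel": [0.155,0,-0.117],"rotation": [0,0,0]},{"hand": 1,"travel": [0,0,0],"rotation": [0,0,0]}]}}

```text
time: 2.3
eef_pos: [0.5585, 0.2362, 0.3216]
tcp_rot: [0.706, -0.038, 0.045, -0.706]
contact_force: [0.4, -0.0, 0.2]
opening: 1.005
```

```bash
python3 - <<'E'
from h import *
s,M=show()
im,d=ctrl.read_camera("wrist");cv2.imwrite("pics/w2.png",im);np.save("w2.npy",d)
E=ext("wrist",s)
for m in ctrl.masks_of("wrist","pepper_grinder")[:4]:
    P=cloud("wrist",d,m["region"],E)
    print(round(m["score"],2),np.round(m["at"]),m["region"].sum(),np.median(P,0).round(3))
P=cloud("wrist",d,np.ones(d.shape,bool),E)
k=(abs(P[:,0]-.494)<.04)&(abs(P[:,1]-.242)<.04)
c=P[k&(P[:,2]>.132)];print(len(c),c.mean(0),c.min(0),c.max(0))
c=P[k&(P[:,2]<.01)];print("table",np.median(c[:,2]))
E
```

```text
t 2.3 q [ 0.234  0.09   1.684 -0.004  1.36  -1.218] p [0.5585 0.2362 0.3216] F [ 0.4 -0.   0.2] tq [ 0.06 -0.03 -0.03] op 1.005
[[0.993, 0.009, 0.118], [-0.118, -0.001, 0.993], [0.009, -1.0, -0.0]]
0.84 [124.  17.] 2602 [0.368 0.087 0.084]
0.78 [290. 126.] 1724 [0.494 0.247 0.14 ]
0.71 [246.  22.] 2644 [0.402 0.215 0.139]
0.59 [336.  27.] 2815 [0.415 0.3   0.14 ]
1660 [0.49399211 0.24700976 0.14031067] [0.47329354 0.22507172 0.1355247 ] [0.51545029 0.26831662 0.14282679]
table -1.1238921043432715e-05
```

View pics/w2.png

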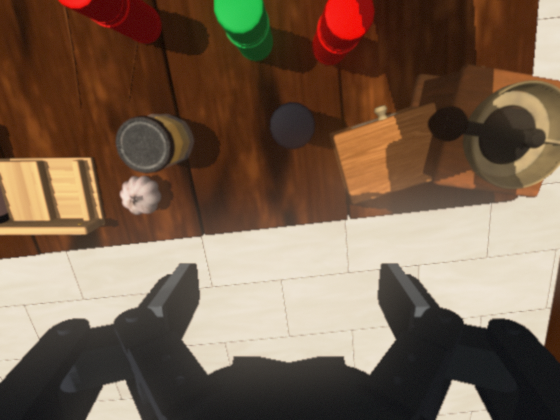

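Pepper cap circle is at (292,126), at (0.494, 0.247), top 0.140. Rack enters at the left; going over it for a view.

Emit:
{"op": "arm_command", "data": {"steps": [{"hand": 1,"travel": [0.05,0,-0.177],"rotation": [0,0,0]},{"hand": 1,"travel": [0.05,0,-0.177],"rotation": [0,0,0]},{"hand": 1,"travel": [0.05,0,-0.177],"rotation": [0,0,0]},{"hand": 1,"travel": [0.05,0,-0.177],"rotation": [0,0,0]},{"hand": 1,"travel": [0.05,0,-0.177],"rotation": [0,0,0]},{"hand": 1,"travel": [0.05,0,-0.177],"rotation": [0,0,0]},{"hand": 1,"travel": [0,0,0],"rotation": [0,0,0]}]}}

```text
time: 3.28
eef_pos: [0.6093, -0.0829, 0.3233]
tcp_rot: [-0.705, 0.03, -0.037, 0.707]
contact_force: [0.2, 0.3, -0.1]
opening: 0.996
```

```bash
python3 - <<'E'
from h import *
import json
s,M=show()
im,d=ctrl.read_camera("wrist");cv2.imwrite("pics/w3.png",im);np.save("w3.npy",d)
json.dump({k:np.array(v).tolist() for k,v in s.items()},open("s3.json","w"))
cv2.imwrite("pics/w3c.png",cv2.resize(im[60:270,150:420],None,fx=2.9,fy=2.8,interpolation=2))
E
```

```text
t 3.27 q [-0.302  0.107  1.663  0.006  1.363 -1.78 ] p [ 0.6093 -0.0829  0.3233] F [ 0.2  0.3 -0.1] tq [-0.02 -0.02  0.02] op 0.996
[[0.996, 0.01, 0.094], [-0.094, 0.003, 0.996], [0.01, -1.0, 0.004]]
```

View pics/w3.png

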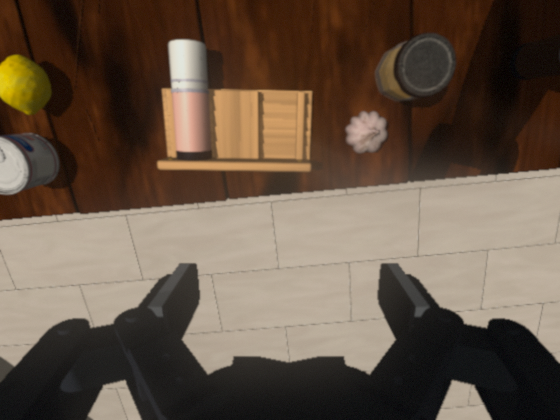

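View pics/w3c.png

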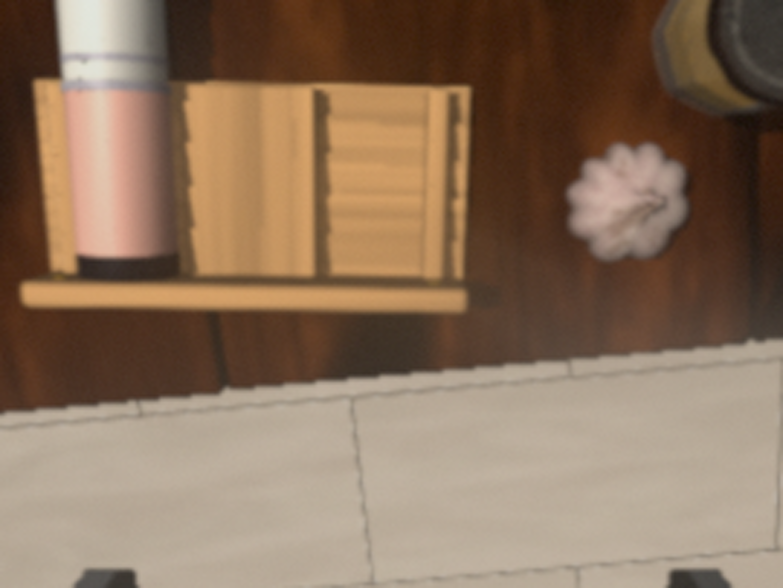

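```bash
cat > fit.py <<'E'
from h import *
import json,sys
s=json.load(open("s3.json"));d=np.load("w3.npy");E=ext("wrist",s)
P=cloud("wrist",d,np.ones(d.shape,bool),E)
k=(P[:,0]>.45)&(P[:,0]<.65)&(P[:,1]<.03)&(P[:,1]>-.28)
P=P[k]
# board: z>.035 pixels, exclude salt (y range)
b=P[(P[:,2]>.04)&(P[:,0]>.565)]
vx=cv2.fitLine(b[:,:2].astype(np.float32),cv2.DIST_HUBER,0,.01,.01).ravel()
print("board z",np.median(b[:,2]),"dir",vx, "yaw deg",np.degrees(np.arctan2(-vx[0]*np.sign(vx[1]),abs(vx[1]))),b.min(0),b.max(0))
yaw=np.arctan2(-vx[0]*np.sign(vx[1]),abs(vx[1]))
ex=np.array([np.cos(yaw),np.sin(yaw)]);ey=np.array([-ex[1],ex[0]])
X=P[:,:2]@ex;Y=P[:,:2]@ey
bx=b[:,:2]@ex;print("board X",np.percentile(bx,[2,50,98]),"Y",np.percentile(b[:,:2]@ey,[.5,99.5]))
o=bx.mean()
sel=(X>o-.085)&(X<o-.015)
for y in np.arange(.06,-.2,-.004):
    m=sel&(abs(Y-y)<.002)
    if m.sum()>3: print("%.3f n%d med %.1f  p90 %.1f"%(y,m.sum(),np.median(P[m,2])*1e3,np.percentile(P[m,2],90)*1e3),end=" | ")
print()
m=(Y>-.06-.0)&(Y<-.03)
print("profile along X, at some Y")
for x in np.arange(o-.12,o+.03,.004):
    q=m&(abs(X-x)<.002)
    if q.sum(): print("%.3f %.1f"%(x,np.median(P[q,2])*1e3),end=" | ")
E
python3 fit.py
```

```text
board z 0.37592111237997394 dir [ 0.08146839  0.9966759   0.59738016 -0.07445087] yaw deg -4.672974 [ 0.56507355 -0.2501076   0.04002452] [0.62661656 0.02999149 0.39953893]
board X [0.59240237 0.60146574 0.62142278] Y [-0.1718489  0.040425 ]
0.060 n204 med 35.9  p90 42.7 | 0.056 n190 med 32.8  p90 39.3 | 0.052 n208 med 25.3  p90 36.7 | 0.048 n224 med 0.7  p90 32.2 | 0.044 n171 med 0.1  p90 22.7 | 0.040 n150 med -0.1  p90 1.1 | 0.036 n148 med -0.0  p90 1.2 | 0.032 n147 med -0.1  p90 1.0 | 0.028 n149 med -0.2  p90 1.1 | 0.024 n148 med 0.1  p90 1.0 | 0.020 n153 med -0.0  p90 1.1 | 0.016 n147 med -0.0  p90 1.1 | 0.012 n148 med 0.0  p90 1.0 | 0.008 n148 med 0.1  p90 1.0 | 0.004 n145 med -0.0  p90 1.1 | -0.000 n154 med 0.1  p90 7.0 | -0.004 n159 med 6.5  p90 7.7 | -0.008 n151 med 6.7  p90 7.7 | -0.012 n115 med 20.0  p90 21.3 | -0.016 n165 med 20.6  p90 21.6 | -0.020 n182 med 20.0  p90 21.3 | -0.024 n151 med 6.7  p90 7.9 | -0.028 n157 med 6.6  p90 7.7 | -0.032 n156 med 6.6  p90 7.7 | -0.036 n158 med 6.7  p90 8.0 | -0.040 n157 med 6.6  p90 7.7 | -0.044 n157 med 6.5  p90 7.7 | -0.048 n154 med
[... 995 characters left out ...]
-0.172 n118 med 45.9  p90 47.8 | -0.176 n59 med 41.5  p90 43.8 | -0.180 n4 med 40.1  p90 40.7 | -0.184 n105 med 20.6  p90 21.7 | -0.188 n157 med 20.5  p90 21.7 | -0.192 n29 med 20.1  p90 21.0 | -0.196 n86 med 6.8  p90 7.6 | 
profile along X, at some Y
0.483 -0.3 | 0.487 -0.1 | 0.491 0.1 | 0.495 -0.0 | 0.499 0.1 | 0.503 -0.1 | 0.507 0.2 | 0.511 6.6 | 0.515 6.5 | 0.519 6.7 | 0.523 6.7 | 0.527 6.7 | 0.531 6.4 | 0.535 6.7 | 0.539 6.9 | 0.543 6.5 | 0.547 6.9 | 0.551 6.8 | 0.555 6.6 | 0.559 6.7 | 0.563 7.1 | 0.567 6.2 | 0.571 6.6 | 0.575 6.5 | 0.579 6.4 | 0.583 6.2 | 0.587 6.4 | 0.591 396.0 | 0.595 390.4 | 0.599 382.4 | 0.603 381.8 | 0.607 46.1 | 0.619 -0.2 | 0.623 -0.4 | 0.627 -0.5 | 0.631 -0.4 |
```

```bash
cat > fit2.py <<'E'
from h import *
import json
from scipy.optimize import minimize
s=json.load(open("s3.json"));d=np.load("w3.npy");E=ext("wrist",s)
P=cloud("wrist",d,np.ones(d.shape,bool),E)
P=P[(P[:,0]>.45)&(P[:,0]<.65)&(P[:,1]<.03)&(P[:,1]>-.28)&(P[:,2]<.07)]
b=P[(P[:,2]>.043)&(P[:,2]<.0485)&(P[:,0]>.57)&(P[:,0]<.63)]
for _ in range(4):
    vx=cv2.fitLine(b[:,:2].astype(np.float32),cv2.DIST_HUBER,0,.01,.01).ravel()
    n=np.array([-vx[1],vx[0]]);r=(b[:,:2]-vx[2:])@n
    b=b[abs(r)<.006]
yaw=np.arctan2(-vx[0]*np.sign(vx[1]),abs(vx[1]));print(len(b),"yaw",np.degrees(yaw))
# also yaw from wall edges: sharpness; left-trough wall edge lines
best=[]
for yw in np.radians(np.arange(-9,-1,.25)):
    ex=np.array([np.cos(yw),np.sin(yw)]);ey=np.array([-ex[1],ex[0]])
    X=P[:,:2]@ex;Y=P[:,:2]@ey
    m=(P[:,2]<.0245)&(P[:,2]>.004)&(X>.50)&(X<.585)
    # variance of class (floor/wall) explained by Y bins
    c=(P[m,2]>.013).astype(float);i=((Y[m]+.3)/.001).astype(int)
    n_=np.bincount(i);p=np.bincount(i,c)/np.maximum(n_,1);best.append(((n_*p*(1-p)).sum(),np.degrees(yw)))
print(sorted(best)[:4])
for yw in (yaw,np.radians(sorted(best)[0][1])):
    ex=np.array([np.cos(yw),np.sin(yw)]);ey=np.array([-ex[1],ex[0]])
    X=P[:,:2]@ex;Y=P[:,:2]@ey
    print("yaw",np.degrees(yw),"board X pct",np.percentile(b[:,:2]@ex,[1,5,50,95,99]),"Y",np.percentile(b[:,:2]@ey,[.5,99.5]))
    m=(X>.52)&(X<.58)
    for a,c in ((-.03,-.005),(-.09,-.05)):
        ys=np.arange(a,c,.001);print([(round(y,3),round(float(np.mean(P[m&(abs(Y-y)<.0006),2]>.013)),2)) for y in ys])
    q=(Y<-.03)&(Y>-.06)
    print([(round(x,3),round(float(np.mean(P[q&(abs(X-x)<.0006),2]>.003)),2)) for x in np.arange(.503,.515,.001)])
E
python3 fit2.py
```

```text
1332 yaw -6.0416684
[(np.float64(83.42383211690967), np.float64(-6.25)), (np.float64(92.15637572365083), np.float64(-7.0)), (np.float64(97.06219005613679), np.float64(-6.75)), (np.float64(100.12472148080035), np.float64(-6.000000000000001))]
yaw -6.0416684 board X pct [0.59792647 0.5984864  0.60326101 0.60857915 0.60900243] Y [-0.18627092  0.00965323]
[(np.float64(-0.03), 0.0), (np.float64(-0.029), 0.0), (np.float64(-0.028), 0.0), (np.float64(-0.027), 0.0), (np.float64(-0.026), 0.0), (np.float64(-0.025), 0.0), (np.float64(-0.024), 0.0), (np.float64(-0.023), 0.0), (np.float64(-0.022), 0.0), (np.float64(-0.021), 0.0), (np.float64(-0.02), 0.0), (np.float64(-0.019), 0.0), (np.float64(-0.018), 0.0), (np.float64(-0.017), 0.0), (np.float64(-0.016), 0.0), (np.float64(-0.015), 0.0), (np.float64(-0.014), 0.0), (np.float64(-0.013), 0.0), (np.float64(-0.012), 0.0), (np.float64(-0.011), 0.0), (np.float64(-0.01), 0.0), (np.float64(-0.009), 0.0), (np.float64(-0.008), 0.6), (np.float64(-0.007), 1.0), (np.float64(-0.006), 1.0)]
[(np.float64(-0.09), 1.0), (np.float64(-0.089), 1.0), (np.float64(-0.088)
[... 2839 characters left out ...]
064), 1.0), (np.float64(-0.063), 1.0), (np.float64(-0.062), 1.0), (np.float64(-0.061), 1.0), (np.float64(-0.06), 1.0), (np.float64(-0.059), 1.0), (np.float64(-0.058), 1.0), (np.float64(-0.057), 1.0), (np.float64(-0.056), 0.49), (np.float64(-0.055), 0.0), (np.float64(-0.054), 0.0), (np.float64(-0.053), 0.0), (np.float64(-0.052), 0.0), (np.float64(-0.051), 0.0)]
[(np.float64(0.503), 0.0), (np.float64(0.504), 0.0), (np.float64(0.505), 0.0), (np.float64(0.506), 0.0), (np.float64(0.507), 0.0), (np.float64(0.508), 0.0), (np.float64(0.509), 1.0), (np.float64(0.51), 1.0), (np.float64(0.511), 1.0), (np.float64(0.512), 1.0), (np.float64(0.513), 1.0), (np.float64(0.514), 1.0), (np.float64(0.515), 1.0)]
```

Emit:
{"op": "arm_command", "data": {"steps": [{"hand": 1,"travel": [-0.082,0,0.176],"rotation": [-0.008,0.023,0.019]},{"hand": 1,"travel": [-0.082,0,0.176],"rotation": [0,0,0]},{"hand": 1,"travel": [-0.082,0,0.176],"rotation": [0,0,0]},{"hand": 1,"travel": [-0.082,0,0.176],"rotation": [0,0,0]},{"hand": 1,"travel": [-0.082,0,0.176],"rotation": [0,0,0]},{"hand": 1,"travel": [-0.082,0.1,0.176],"rotation": [0,0,0]},{"hand": 1,"travel": [0,0,0],"rotation": [0,0,0]}]}}

```text
time: 4.2
eef_pos: [0.4829, 0.2672, 0.2981]
tcp_rot: [-0.704, 0.029, -0.031, 0.709]
contact_force: [0.0, 0.1, 0.0]
opening: 1.001
```

```bash
cat > go.py <<'E'
# usage: go.py x y z [yaw_deg pitch_deg]: prints travel/rotation in units to reach target from current pose
from h import *
import sys
s,M=show()
a=list(map(float,sys.argv[1:]))
if len(a)>=3: print("travel",(M.T@(np.array(a[:3])-s["eef_pos"])/.3).round(3))
if len(a)==5:
    w,p=np.radians(a[3:5]); ex=np.array([np.cos(w),np.sin(w),0]);dn=np.array([0,0,-1.])
    y=np.cos(p)*dn+np.sin(p)*ex; z=np.array([-np.sin(w),np.cos(w),0]); x=np.cross(y,z)
    T=np.c_[x,y,z]; print("rot",(np.degrees(R.from_matrix(M.T@T).as_rotvec())/30).round(3))
E
python3 go.py .494 .247 .121 -6.1 0
```

```text
t 4.2 q [ 0.319 -0.019  1.838  0.006  1.318 -1.168] p [0.4829 0.2672 0.2981] F [0.  0.1 0. ] tq [-0.06 -0.04 -0.06] op 1.001
[[0.996, 0.002, 0.085], [-0.085, 0.007, 0.996], [0.002, -1.0, 0.007]]
travel [ 0.042  0.59  -0.068]
rot [-0.013  0.041  0.003]
```

Emit:
{"op": "arm_command", "data": {"steps": [{"hand": 1,"travel": [0.042,0.1,-0.068],"rotation": [-0.013,0.041,0.003]},{"hand": 1,"travel": [0,0.1,0],"rotation": [0,0,0]},{"hand": 1,"travel": [0,0,0],"rotation": [0,0,0]}]}}

```text
time: 4.58
eef_pos: [0.4918, 0.25, 0.2401]
tcp_rot: [-0.706, 0.033, -0.036, 0.707]
contact_force: [-0.1, -0.2, 0.1]
opening: 1.004
```

```bash
python3 go.py .494 .247 .121 -6.1 0
```

```text
t 4.58 q [ 0.286  0.027  1.9   -0.     1.209 -1.186] p [0.4918 0.25   0.2401] F [-0.1 -0.2  0.1] tq [ 0.03  0.05 -0.02] op 1.004
[[0.995, 0.005, 0.098], [-0.098, 0.001, 0.995], [0.005, -1.0, 0.002]]
travel [ 0.006  0.397 -0.01 ]
rot [-0.004  0.016  0.01 ]
```

Emit:
{"op": "arm_command", "data": {"steps": [{"hand": 1,"travel": [0.006,0.08,-0.01],"rotation": [-0.004,0.016,0.01]},{"hand": 1,"travel": [0,0.1,0],"rotation": [0,0,0]},{"hand": 1,"travel": [0,0.1,0],"rotation": [0,0,0]},{"hand": 1,"travel": [0,0.06,0],"rotation": [0,0,0]},{"hand": 1,"travel": [0,0.02,0],"rotation": [0,0,0]},{"hand": 1,"travel": [0,0,0],"rotation": [0,0,0]}]}}

```text
time: 5.32
eef_pos: [0.4991, 0.2507, 0.1419]
tcp_rot: [-0.704, 0.03, -0.043, 0.708]
contact_force: [0.4, -0.4, -0.3]
opening: 1.001
```

```bash
python3 go.py .494 .247 .121 -6.1 0; python3 - <<'E'
from h import *
im,d=ctrl.read_camera("wrist");cv2.imwrite("pics/w4.png",im)
im,d=ctrl.read_camera("side");cv2.imwrite("pics/s4.png",cv2.resize(im[60:240,180:360],None,fx=3.3,fy=3.3,interpolation=2))
E
```

```text
t 5.33 q [ 0.284  0.147  1.965 -0.     1.011 -1.184] p [0.4991 0.2507 0.1419] F [ 0.4 -0.4 -0.3] tq [-0.06 -0.    0.02] op 1.001
[[0.995, 0.019, 0.103], [-0.103, 0.005, 0.995], [0.018, -1.0, 0.007]]
travel [-0.017  0.069 -0.015]
rot [-0.014  0.007  0.034]
```

View pics/w4.png

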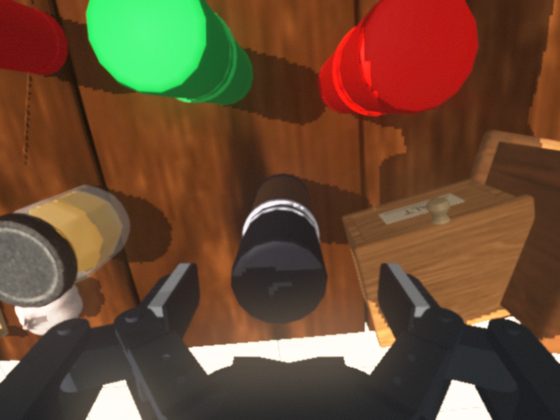

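View pics/s4.png

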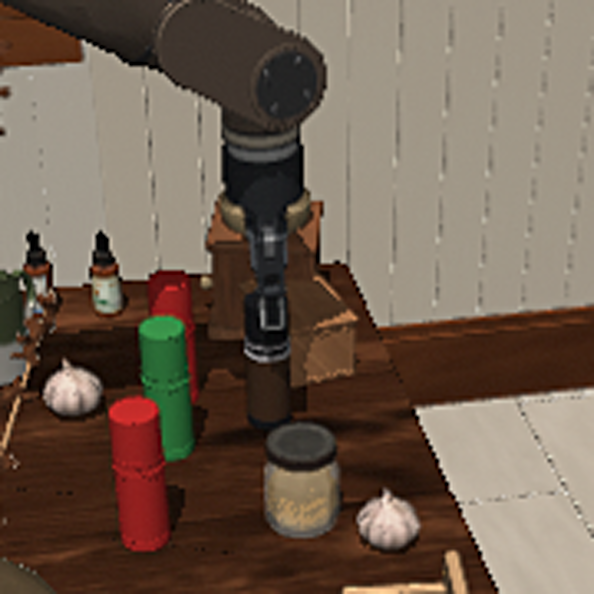

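Pepper cap sits between the fingers at (281,290), about 5 mm left of centre, agreeing with the computed correction.

Emit:
{"op": "arm_command", "data": {"steps": [{"hand": 1,"travel": [-0.017,0.045,-0.015],"rotation": [-0.014,0.007,0.034]},{"hand": 1,"travel": [0,0.025,0],"rotation": [0,0,0]},{"hand": 1,"travel": [0,0,0],"rotation": [0,0,0]}]}}

```text
time: 5.8
eef_pos: [0.4945, 0.2467, 0.1212]
tcp_rot: [-0.706, 0.037, -0.038, 0.706]
contact_force: [-0.5, -1.2, -0.7]
opening: 0.998
```

```bash
python3 go.py .494 .247 .121 -6.1 0
```

```text
t 5.8 q [ 0.279  0.171  1.98  -0.     0.988 -1.184] p [0.4945 0.2467 0.1212] F [-0.5 -1.2 -0.7] tq [ 0.03 -0.    0.02] op 0.998
[[0.994, 0.002, 0.107], [-0.107, 0.0, 0.994], [0.002, -1.0, 0.0]]
travel [-0.002  0.001  0.001]
rot [-0.001 -0.001  0.003]
```

Emit:
{"op": "arm_command", "data": {"steps": [{"hand": 0.62,"travel": [0,0,0],"rotation": [0,0,0]},{"hand": 0.56,"travel": [0,0,0],"rotation": [0,0,0]},{"hand": 0.5,"travel": [0,0,0],"rotation": [0,0,0]},{"hand": 0.4,"travel": [0,0,0],"rotation": [0,0,0]},{"hand": 0.3,"travel": [0,0,0],"rotation": [0,0,0]},{"hand": 0.2,"travel": [0,0,0],"rotation": [0,0,0]}], "grip_force": 40}}

```text
time: 6.55
eef_pos: [0.4948, 0.2468, 0.1215]
tcp_rot: [-0.706, 0.037, -0.039, 0.706]
contact_force: [0.1, -0.2, -0.6]
opening: 0.504
```

```bash
python3 go.py .494 .247 .121 -6.1 0;  python3 - <<'E'
from h import *
im,d=ctrl.read_camera("wrist");cv2.imwrite("pics/w5.png",im)
E
```

```text
t 6.55 q [ 0.279  0.171  1.98  -0.     0.988 -1.184] p [0.4948 0.2468 0.1215] F [ 0.1 -0.2 -0.6] tq [-0.01 -0.05  0.02] op 0.504
[[0.994, 0.003, 0.107], [-0.107, 0.001, 0.994], [0.003, -1.0, 0.001]]
travel [-0.003  0.002  0.   ]
rot [-0.002 -0.001  0.005]
```

View pics/w5.png

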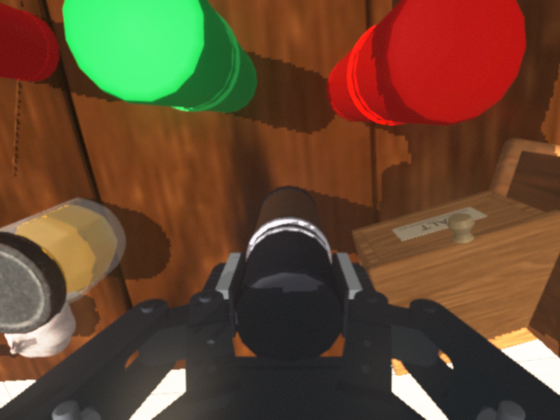

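```bash
python3 - <<'E'
import numpy as np
D=np.array([[1.102,.287,1.578,1.279,.211,.640,.255],[.633,-.016,1.798,1.357,.383,.4062,.3188],[.234,.090,1.684,1.36,.5585,.2362,.3216],[-.302,.107,1.663,1.363,.6093,-.0829,.3233],[.319,-.019,1.838,1.318,.4829,.2672,.2981],[.286,.027,1.9,1.209,.4918,.25,.2401],[.284,.147,1.965,1.011,.4991,.2507,.1419],[.279,.171,1.98,.988,.4945,.2467,.1212]])
r=np.hypot(D[:,4],D[:,5]);z=D[:,6];a=D[:,1];b=a+D[:,2];c=b+D[:,3]
print(np.degrees(np.arctan2(D[:,5],D[:,4]))-np.degrees(D[:,0]), c)
n=len(r);o=np.zeros(n);one=np.ones(n)
# L1 , (p,q) forearm vector, r0, z0'(=z0-Ltool)
A=np.r_[np.c_[np.sin(a),np.sin(b),np.cos(b),one,o],np.c_[np.cos(a),np.cos(b),-np.sin(b),o,one]]
x,res,rk,sv=np.linalg.lstsq(A,np.r_[r,z],rcond=None);print(x,np.abs(A@x-np.r_[r,z]).max(),sv)
A2=A[:,[0,1,3,4]];x2=np.linalg.lstsq(A2,np.r_[r,z],rcond=None)[0];print(x2,np.abs(A2@x2-np.r_[r,z]).max())
E
```

```text
[ 8.61330911 10.41560251  9.51719022  9.55536496 10.67944003 10.55930979
 10.39856677 10.52852494] [3.144 3.139 3.134 3.133 3.137 3.136 3.123 3.139]
[0.43158771 0.57000436 0.01355574 0.01134184 0.01994157] 0.0024079238973825356 [4.88569712 3.98982481 0.30431397 0.28512797 0.19327869]
[0.42415484 0.56941606 0.00829261 0.01441595] 0.004079766619336067
```

Emit:
{"op": "arm_command", "data": {"steps": [{"hand": 0.2,"travel": [0,-0.03,0],"rotation": [0,0,0]},{"hand": 0.2,"travel": [0,-0.08,0],"rotation": [0,0,0]},{"hand": 0.2,"travel": [0,-0.12,0],"rotation": [0,0,0]},{"hand": 0.2,"travel": [0,-0.14,0],"rotation": [0,0,0]},{"hand": 0.2,"travel": [0,-0.12,0],"rotation": [0,0,0]},{"hand": 0.2,"travel": [0,-0.06,0],"rotation": [0,0,0]},{"hand": 0.2,"travel": [0,0,0],"rotation": [0,0,0]}]}}

```text
time: 7.48
eef_pos: [0.4918, 0.246, 0.2891]
tcp_rot: [0.707, -0.04, 0.036, -0.705]
contact_force: [0.4, -0.8, -3.0]
opening: 0.504
```

```bash
python3 - <<'E'
from h import *
D=np.array([[1.102,.287,1.578,1.279,.211,.640,.255],[.633,-.016,1.798,1.357,.383,.4062,.3188],[.234,.090,1.684,1.36,.5585,.2362,.3216],[-.302,.107,1.663,1.363,.6093,-.0829,.3233],[.319,-.019,1.838,1.318,.4829,.2672,.2981],[.286,.027,1.9,1.209,.4918,.25,.2401],[.284,.147,1.965,1.011,.4991,.2507,.1419],[.279,.171,1.98,.988,.4945,.2467,.1212]])
s,M=show();q=s["qpos"];p=s["eef_pos"];D=np.r_[D,[[q[0],q[1],q[2],q[4],*p]]]
rr=np.hypot(D[:,4],D[:,5]);d=np.median(rr*np.sin(np.arctan2(D[:,5],D[:,4])-D[:,0]));r=np.sqrt(rr**2-d*d);print("d",d)
z=D[:,6];a=D[:,1];b=a+D[:,2];c=b+D[:,3];n=len(r);o=np.zeros(n);one=np.ones(n)
A=np.r_[np.c_[np.sin(a),np.sin(b),one,o],np.c_[np.cos(a),np.cos(b),o,one]]
x=np.linalg.lstsq(A,np.r_[r,z],rcond=None)[0];print(x,np.abs(A@x-np.r_[r,z]).max())
A=np.r_[np.c_[np.sin(a),np.sin(b),o],np.c_[np.cos(a),np.cos(b),one]]
x=np.linalg.lstsq(A,np.r_[r,z],rcond=None)[0];print(x,np.abs(A@x-np.r_[r,z]).max())
E=ext("side");oo,dd=ray("side",[[268,86]],E)
# wrist at y approx: knob x ~ .494
t=(.245-.05-oo[1])/dd[0][1];print("wrist z est",oo+t*dd[0])
im,dep=ctrl.read_camera("side");cv2.imwrite("pics/s6.png",im)
im,dep=ctrl.read_camera("top");cv2.imwrite("pics/t6.png",im);np.save("t6.npy",dep)
E
```

```text
t 7.47 q [ 0.279 -0.012  1.848 -0.     1.312 -1.184] p [0.4918 0.246  0.2891] F [ 0.4 -0.8 -3. ] tq [-0.01  0.06 -0.02] op 0.504
[[0.994, -0.006, 0.107], [-0.107, -0.002, 0.994], [-0.006, -1.0, -0.002]]
d 0.10093151704281382
[ 0.43181206  0.57015606 -0.00228658  0.00702734] 0.004717789582119436
[0.43100992 0.56784363 0.00709834] 0.004933867618819865
wrist z est [0.51454679 0.195      0.36431481]
```

View pics/s6.png

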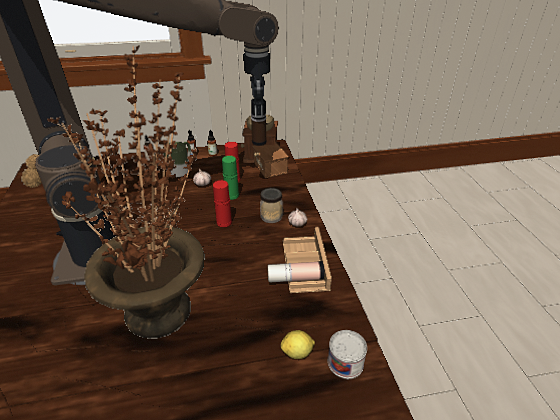

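Emit:
{"op": "arm_command", "data": {"steps": [{"hand": 0.2,"travel": [0.01,0,-0.08],"rotation": [0,0,0]},{"hand": 0.2,"travel": [0.02,0,-0.15],"rotation": [0,0,0]},{"hand": 0.2,"travel": [0.03,0,-0.18],"rotation": [0,0,0]},{"hand": 0.2,"travel": [0.03,0,-0.18],"rotation": [0,0,0]},{"hand": 0.2,"travel": [0.03,0,-0.18],"rotation": [0,0,0]},{"hand": 0.2,"travel": [0.03,0,-0.15],"rotation": [0,0,0]},{"hand": 0.2,"travel": [0.02,0,-0.1],"rotation": [0,0,0]},{"hand": 0.2,"travel": [0,0,-0.05],"rotation": [0,0,0]},{"hand": 0.2,"travel": [0,0,0],"rotation": [0,0,0]}]}}

```text
time: 8.7
eef_pos: [0.4998, -0.0868, 0.2657]
tcp_rot: [-0.706, 0.053, -0.021, 0.706]
contact_force: [-0.3, 0.7, -3.1]
opening: 0.503
```

```bash
cat > gr.py <<'E'
# gr.py PX PZ tilt : target pinch point in rack frame (Y=-.033), tool tilt deg
from h import *
import sys
s,M=show()
PX,PZ,t=map(float,sys.argv[1:4]);Y0=float(sys.argv[4]) if len(sys.argv)>4 else -.033
yw=np.radians(-6.1);ex=np.array([np.cos(yw),np.sin(yw),0]);ey=np.array([-ex[1],ex[0],0])
p=s["eef_pos"]+.006*M[:,1];print("pinch X %.4f Y %.4f z %.4f tilt %.1f yaw %.2f"%(p@ex,p@ey,p[2],np.degrees(np.arctan2(M[:,1]@ex,-M[2,1])),np.degrees(np.arctan2(-M[0,2],M[1,2]))))
T0=PX*ex+Y0*ey+np.array([0,0,PZ]);th=np.radians(t)
y=np.sin(th)*ex-np.cos(th)*np.array([0,0,1]);x=np.cross(y,ey);T=np.c_[x,y,ey]
tcp=T0-.006*y
print("travel",(M.T@(tcp-s["eef_pos"])/.3).round(3),"rot",(np.degrees(R.from_matrix(M.T@T).as_rotvec())/30).round(3))
E
python3 gr.py .512 .25 30
```

```text
t 8.7 q [-0.366 -0.073  1.95  -0.014  1.307 -1.828] p [ 0.4998 -0.0868  0.2657] F [-0.3  0.7 -3.1] tq [ 0.02 -0.03 -0.01] op 0.503
[[0.994, -0.044, 0.105], [-0.105, 0.002, 0.995], [-0.044, -0.999, -0.002]]
pinch X 0.5060 Y -0.0333 z 0.2597 tilt -2.5 yaw -6.00
travel [0.011 0.035 0.001] rot [ 0.003  0.004 -1.085]
```

Emit:
{"op": "arm_command", "data": {"steps": [{"hand": 0.2,"travel": [0,0,0],"rotation": [0,0,-0.12]},{"hand": 0.2,"travel": [0.005,0,0],"rotation": [0,0,-0.2]},{"hand": 0.2,"travel": [0.005,0,0],"rotation": [0,0,-0.2]},{"hand": 0.2,"travel": [0.005,0,0],"rotation": [0,0,-0.2]},{"hand": 0.2,"travel": [0,0,0],"rotation": [0,0,-0.2]},{"hand": 0.2,"travel": [0,0,0],"rotation": [0,0,-0.12]},{"hand": 0.2,"travel": [0,0,0],"rotation": [0,0,0]}]}}

```text
time: 9.57
eef_pos: [0.501, -0.0756, 0.2599]
tcp_rot: [0.69, 0.144, 0.208, -0.679]
contact_force: [-0.4, -0.7, -2.8]
opening: 0.504
```

```bash
python3 gr.py .512 .16 30;python3 - <<'E'
from h import *
s=st()
im,dep=ctrl.read_camera("side");cv2.imwrite("pics/s7.png",cv2.resize(im[110:310,200:400],None,fx=2.9,fy=2.9,interpolation=2))
im,dep=ctrl.read_camera("wrist");cv2.imwrite("pics/w7.png",im);np.save("w7.npy",dep)
E
```

```text
t 9.57 q [-0.425 -0.347  2.239  0.233  0.786 -2.028] p [ 0.501  -0.0756  0.2599] F [-0.4 -0.7 -2.8] tq [0.09 0.47 0.01] op 0.504
[[0.872, 0.48, 0.092], [-0.084, -0.038, 0.996], [0.481, -0.876, 0.007]]
pinch X 0.5090 Y -0.0219 z 0.2546 tilt 28.8 yaw -5.28
travel [-0.144  0.281 -0.039] rot [-0.026  0.017 -0.041]
```

View pics/s7.png

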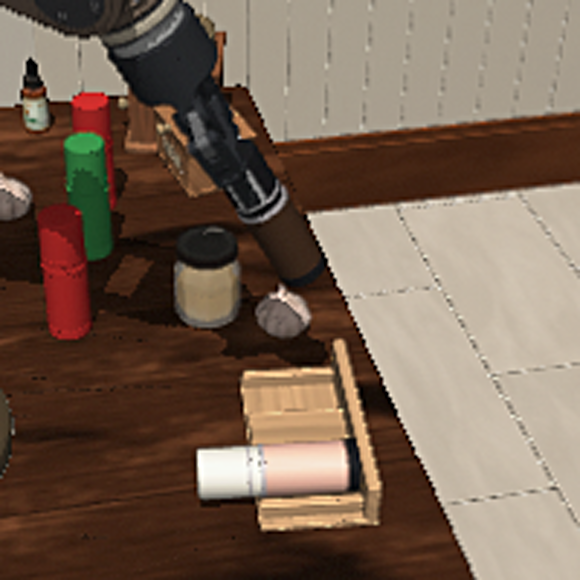

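View pics/w7.png

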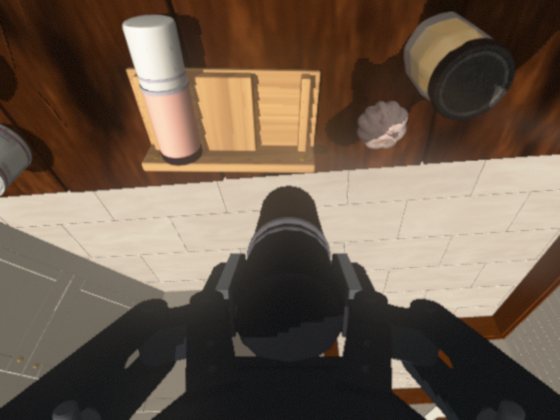

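Emit:
{"op": "arm_command", "data": {"steps": [{"hand": 0.2,"travel": [-0.04,0.06,-0.039],"rotation": [-0.026,0.017,-0.02]},{"hand": 0.2,"travel": [-0.05,0.1,0],"rotation": [0,0,0]},{"hand": 0.2,"travel": [-0.04,0.08,0],"rotation": [0,0,0]},{"hand": 0.2,"travel": [-0.02,0.03,0],"rotation": [0,0,0]},{"hand": 0.2,"travel": [0,0,0],"rotation": [0,0,0]}]}}

```text
time: 10.3
eef_pos: [0.5045, -0.0873, 0.1689]
tcp_rot: [0.693, 0.145, 0.215, -0.673]
contact_force: [0.7, 0.6, -2.1]
opening: 0.504
```

```bash
python3 gr.py .508 .15 30;python3 - <<'E'
from h import *
s=st()
im,dep=ctrl.read_camera("side");cv2.imwrite("pics/s8.png",cv2.resize(im[110:310,200:400],None,fx=2.9,fy=2.9,interpolation=2))
im,dep=ctrl.read_camera("wrist");cv2.imwrite("pics/w8.png",im);np.save("w8.npy",dep)
E
```

```text
t 10.3 q [-0.443 -0.212  2.317  0.309  0.568 -2.133] p [ 0.5045 -0.0873  0.1689] F [ 0.7  0.6 -2.1] tq [-0.01  0.48  0.04] op 0.504
[[0.866, 0.49, 0.103], [-0.089, -0.052, 0.995], [0.493, -0.87, -0.001]]
pinch X 0.5138 Y -0.0332 z 0.1637 tilt 29.5 yaw -5.91
travel [-0.039  0.03   0.001] rot [-0.001  0.007 -0.016]
```

View pics/s8.png

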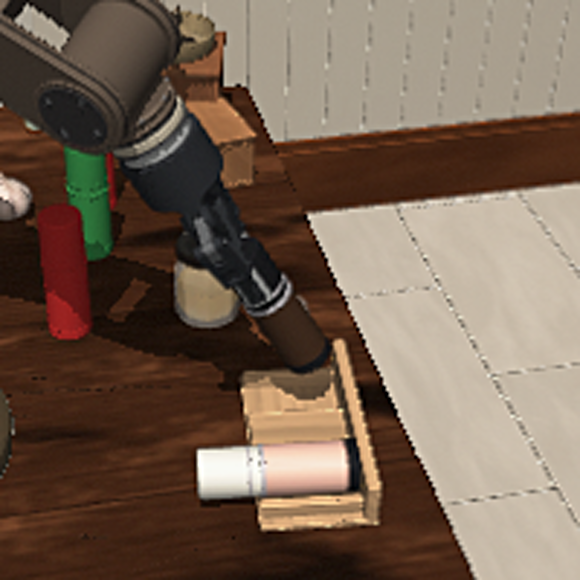

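View pics/w8.png

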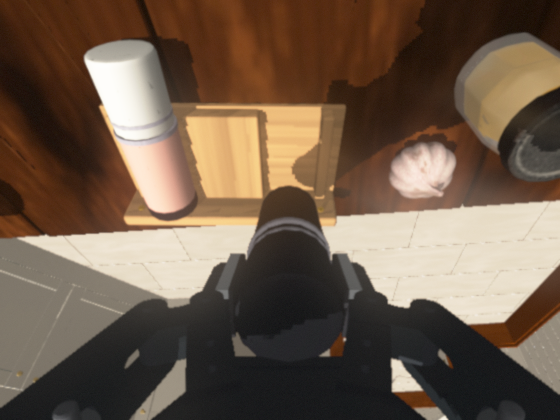

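```bash
python3 - <<'E'
from h import *
s=st();d=np.load("w8.npy");E=ext("wrist",s)
P=cloud("wrist",d,np.ones(d.shape,bool),E)
yw=np.radians(-6.1);ex=np.array([np.cos(yw),np.sin(yw)]);ey=np.array([-ex[1],ex[0]])
X=P[:,:2]@ex;Y=P[:,:2]@ey;z=P[:,2]
for a,b in((.512,.53),(.53,.545),(.545,.56)):
    m=(X>a)&(X<b)&(z<.03)
    out=[]
    for lo,hi in((-.07,-.045),(-.02,.0)):
        ys=np.arange(lo,hi,.0005);f=[np.mean(z[m&(abs(Y-y)<.0007)]>.013) if (m&(abs(Y-y)<.0007)).sum() else np.nan for y in ys]
        f=np.array(f);i=np.nonzero(np.diff((f>.5).astype(int)))[0];out.append(ys[i].round(4))
    print(a,out)
# grinder body in tool frame
M=R.from_quat(s["tcp_rot"]).as_matrix();L=(P-s["eef_pos"])@M
g=(L[:,1]>.05)&(L[:,1]<.13)&(abs(L[:,2])<.04)&(abs(L[:,0])<.035)
for a in np.arange(.05,.13,.01):
    k=g&(abs(L[:,1]-a)<.005)
    if k.sum()>20: print("y %.3f n %d z range %.4f %.4f  xmin %.4f"%(a,k.sum(),*np.percentile(L[k,2],[1,99]),np.percentile(L[k,0],2)))
E
```

```text
0.512 [array([-0.058]), array([-0.008])]
0.53 [array([-0.058]), array([-0.008])]
0.545 [array([-0.058]), array([-0.008])]
y 0.050 n 158 z range -0.0193 0.0195  xmin -0.0225
y 0.060 n 277 z range -0.0193 0.0197  xmin -0.0226
y 0.070 n 239 z range -0.0193 0.0197  xmin -0.0226
y 0.080 n 217 z range -0.0194 0.0198  xmin -0.0228
y 0.090 n 179 z range -0.0195 0.0196  xmin -0.0226
y 0.100 n 161 z range -0.0193 0.0196  xmin -0.0227
y 0.110 n 195 z range -0.0213 0.0207  xmin -0.0232
y 0.120 n 47 z range -0.0194 0.0199  xmin -0.0233
```

```bash
python3 gr.py .508 .125 30
```

```text
t 10.4 q [-0.444 -0.214  2.316  0.309  0.567 -2.133] p [ 0.5052 -0.0877  0.1705] F [ 0.2  0.1 -2.1] tq [0.07 0.48 0.06] op 0.507
[[0.864, 0.492, 0.103], [-0.088, -0.053, 0.995], [0.495, -0.869, -0.002]]
pinch X 0.5146 Y -0.0336 z 0.1652 tilt 29.7 yaw -5.92
travel [-0.086  0.106  0.002] rot [ 0.001  0.007 -0.01 ]
```

Emit:
{"op": "arm_command", "data": {"steps": [{"hand": 0.2,"travel": [-0.03,0.035,0.002],"rotation": [0,0.005,-0.005]},{"hand": 0.2,"travel": [-0.03,0.035,0],"rotation": [0,0,0]},{"hand": 0.2,"travel": [-0.025,0.03,0],"rotation": [0,0,0]},{"hand": 0.2,"travel": [0,0,0],"rotation": [0,0,0]}]}}

```text
time: 10.9
eef_pos: [0.4984, -0.0867, 0.1312]
tcp_rot: [0.692, 0.147, 0.219, -0.672]
contact_force: [-0.6, 0.5, -2.9]
opening: 0.504
```

```bash
python3 gr.py .508 .118 30
```

```text
t 10.9 q [-0.449 -0.161  2.358  0.374  0.474 -2.208] p [ 0.4984 -0.0867  0.1312] F [-0.6  0.5 -2.9] tq [0.04 0.48 0.03] op 0.504
[[0.861, 0.497, 0.106], [-0.09, -0.055, 0.994], [0.5, -0.866, -0.002]]
pinch X 0.5078 Y -0.0333 z 0.1260 tilt 30.0 yaw -6.06
travel [-0.013  0.023  0.001] rot [0.003 0.003 0.001]
```

Emit:
{"op": "arm_command", "data": {"steps": [{"hand": 0.2,"travel": [-0.006,0.01,0],"rotation": [0,0,0]},{"hand": 0.2,"travel": [-0.006,0.01,0],"rotation": [0,0,0]},{"hand": 0.2,"travel": [-0.004,0.007,0],"rotation": [0,0,0]},{"hand": 0.2,"travel": [0,0,0],"rotation": [0,0,0]}]}}

```text
time: 11.4
eef_pos: [0.4992, -0.0872, 0.1222]
tcp_rot: [0.693, 0.148, 0.22, -0.671]
contact_force: [-0.7, 0.9, -2.7]
opening: 0.507
```

```bash
python3 gr.py .508 .1165 30
```

```text
t 11.4 q [-0.449 -0.141  2.361  0.393  0.45  -2.229] p [ 0.4992 -0.0872  0.1222] F [-0.7  0.9 -2.7] tq [0.01 0.47 0.04] op 0.507
[[0.86, 0.499, 0.106], [-0.09, -0.056, 0.994], [0.502, -0.865, -0.003]]
pinch X 0.5087 Y -0.0337 z 0.1170 tilt 30.2 yaw -6.08
travel [-0.003  0.     0.002] rot [0.004 0.003 0.005]
```

Emit:
{"op": "arm_command", "data": {"steps": [{"hand": 0.2,"travel": [-0.004,0.005,0.001],"rotation": [0,0,0]},{"hand": 0.2,"travel": [-0.002,0.004,0],"rotation": [0,0,0]}]}}

```text
time: 11.65
eef_pos: [0.5009, -0.0876, 0.1214]
tcp_rot: [0.693, 0.149, 0.221, -0.67]
contact_force: [-1.4, 1.6, 2.2]
opening: 0.507
```

```bash
python3 gr.py .508 .1155 30
```

```text
t 11.65 q [-0.449 -0.136  2.36   0.401  0.442 -2.236] p [ 0.5009 -0.0876  0.1214] F [-1.4  1.6  2.2] tq [0.29 0.15 0.16] op 0.507
[[0.857, 0.504, 0.107], [-0.09, -0.057, 0.994], [0.507, -0.862, -0.004]]
pinch X 0.5104 Y -0.0339 z 0.1163 tilt 30.5 yaw -6.12
travel [-0.008 -0.002  0.003] rot [0.007 0.003 0.015]
```

```bash
cat > arc.py <<'E'
# arc.py CX press a0 t0 a1 t1 n : rows from current pose; slant a->a1, tool tilt -> t1
from h import *
import sys
CX,pr,a0,t0,a1,t1,n=map(float,sys.argv[1:8]);n=int(n)
s,M=show()
yw=np.radians(-6.1);ex=np.array([np.cos(yw),np.sin(yw),0]);ey=np.array([-ex[1],ex[0],0]);k=np.array([0,0,1.])
p=s["eef_pos"]+.006*M[:,1];px,pz=p@ex,p[2]
# slant implied from height
from scipy.optimize import brentq
f=lambda a:.006+.115*np.cos(a)+.023*np.sin(a)-pz
try: a=np.degrees(brentq(f,np.radians(12),np.radians(95)));ai=np.radians(a);print("slant by height %.1f, C by it X %.4f"%(a,px+.115*np.sin(ai)-.023*np.cos(ai)))
except Exception as e: print(e)
print("pinch X %.4f Y %.4f z %.4f tilt %.1f yaw %.2f"%(px,p@ey,pz,np.degrees(np.arctan2(M[:,1]@ex,-M[2,1])),np.degrees(np.arctan2(-M[0,2],M[1,2]))))
pos=s["eef_pos"];Mc=M
for i in range(1,n+1):
    a=np.radians(a0+(a1-a0)*i/n);t=np.radians(t0+(t1-t0)*i/n)
    y=np.sin(t)*ex-np.cos(t)*k;T=np.c_[np.cross(y,ey),y,ey]
    P=(CX-.115*np.sin(a)+.023*np.cos(a))*ex-.033*ey+(.006-pr+.115*np.cos(a)+.023*np.sin(a))*k
    tcp=P-.006*y
    print("a %.1f"%np.degrees(a),(Mc.T@(tcp-pos)/.3).round(3).tolist(),(np.degrees(R.from_matrix(Mc.T@T).as_rotvec())/30).round(3).tolist())
    pos,Mc=tcp,T
E
python3 arc.py .548 .0008 30 30 42 27 4
```

```text
t 11.65 q [-0.449 -0.136  2.36   0.401  0.442 -2.236] p [ 0.5009 -0.0876  0.1214] F [-1.4  1.6  2.2] tq [0.29 0.15 0.16] op 0.507
[[0.857, 0.504, 0.107], [-0.09, -0.057, 0.994], [0.507, -0.862, -0.004]]
slant by height 31.2, C by it X 0.5503
pinch X 0.5104 Y -0.0339 z 0.1163 tilt 30.5 yaw -6.12
a 33.0 [-0.02, -0.004, 0.003] [0.007, 0.003, 0.04]
a 36.0 [-0.02, -0.002, -0.0] [-0.0, -0.0, 0.025]
a 39.0 [-0.02, -0.001, 0.0] [0.0, 0.0, 0.025]
a 42.0 [-0.02, 0.001, -0.0] [0.0, -0.0, 0.025]
```

Emit:
{"op": "arm_command", "data": {"steps": [{"hand": 0.2,"travel": [-0.02,-0.003,0.003],"rotation": [0.007,0.003,0.03]},{"hand": 0.2,"travel": [-0.02,-0.002,0],"rotation": [0,0,0.025]},{"hand": 0.2,"travel": [-0.02,-0.001,0],"rotation": [0,0,0.025]},{"hand": 0.2,"travel": [-0.02,0.001,0],"rotation": [0,0,0.025]}], "grip_force": 25}}

```text
time: 12.15
eef_pos: [0.4835, -0.0866, 0.1165]
tcp_rot: [0.696, 0.134, 0.208, -0.674]
contact_force: [2.3, 1.9, 5.6]
opening: 0.508
```

```bash
python3 arc.py .549 .0008 42 27 54 22 4;python3 - <<'E'
from h import *
im,dep=ctrl.read_camera("side");cv2.imwrite("pics/s9.png",cv2.resize(im[130:310,200:380],None,fx=3.3,fy=3.3,interpolation=2))
E
```

```text
t 12.15 q [-0.458 -0.16   2.381  0.347  0.479 -2.193] p [ 0.4835 -0.0866  0.1165] F [2.3 1.9 5.6] tq [ 0.4  -0.82  0.28] op 0.508
[[0.878, 0.467, 0.109], [-0.095, -0.055, 0.994], [0.47, -0.883, -0.004]]
slant by height 37.6, C by it X 0.5447
pinch X 0.4928 Y -0.0348 z 0.1112 tilt 28.0 yaw -6.28
a 45.0 [-0.038, 0.011, 0.006] [0.01, -0.002, 0.076]
a 48.0 [-0.02, 0.003, -0.0] [0.0, 0.0, 0.042]
a 51.0 [-0.019, 0.005, -0.0] [-0.0, -0.0, 0.042]
a 54.0 [-0.019, 0.006, 0.0] [0.0, 0.0, 0.042]
```

View pics/s9.png

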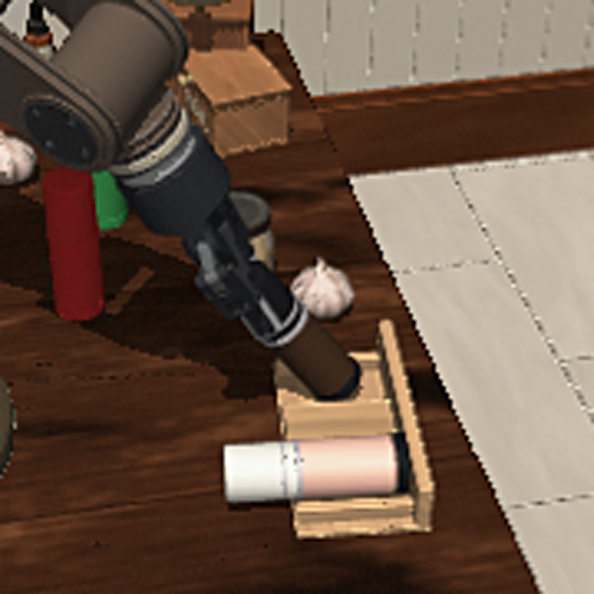

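Emit:
{"op": "arm_command", "data": {"steps": [{"hand": 0.2,"travel": [-0.027,0.006,0.004],"rotation": [0.008,0,0.04]},{"hand": 0.2,"travel": [-0.021,0.003,0],"rotation": [0,0,0.042]},{"hand": 0.2,"travel": [-0.02,0.004,0],"rotation": [0,0,0.042]},{"hand": 0.2,"travel": [-0.02,0.005,0],"rotation": [0,0,0.042]}], "grip_force": 20}}

```text
time: 12.7
eef_pos: [0.4629, -0.0845, 0.1025]
tcp_rot: [0.701, 0.105, 0.179, -0.683]
contact_force: [-0.9, 1.5, 3.7]
opening: 0.508
```

```bash
python3 arc.py .545 .0008 50 23 62 18 4;python3 - <<'E'
from h import *
im,dep=ctrl.read_camera("side");cv2.imwrite("pics/s10.png",cv2.resize(im[130:310,200:380],None,fx=3.3,fy=3.3,interpolation=2))
im,dep=ctrl.read_camera("wrist");cv2.imwrite("pics/w10.png",im)
E
```

```text
t 12.7 q [-0.462 -0.156  2.392  0.262  0.538 -2.126] p [ 0.4629 -0.0845  0.1025] F [-0.9  1.5  3.7] tq [ 0.24 -0.41  0.11] op 0.508
[[0.914, 0.391, 0.108], [-0.097, -0.046, 0.994], [0.394, -0.919, -0.004]]
slant by height 50.5, C by it X 0.5457
pinch X 0.4717 Y -0.0349 z 0.0969 tilt 23.2 yaw -6.18
a 53.0 [-0.019, 0.007, 0.006] [0.009, 0.001, 0.048]
a 56.0 [-0.019, 0.007, 0.0] [0.0, -0.0, 0.042]
a 59.0 [-0.018, 0.009, 0.0] [0.0, 0.0, 0.042]
a 62.0 [-0.017, 0.01, -0.0] [-0.0, 0.0, 0.042]
```

View pics/s10.png

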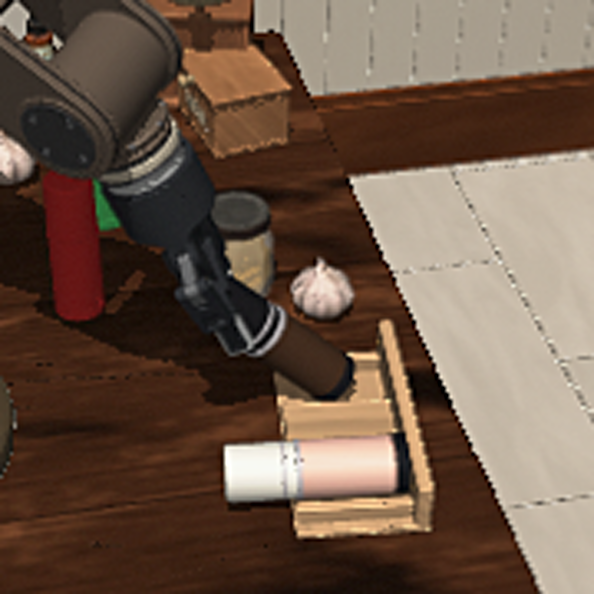

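View pics/w10.png

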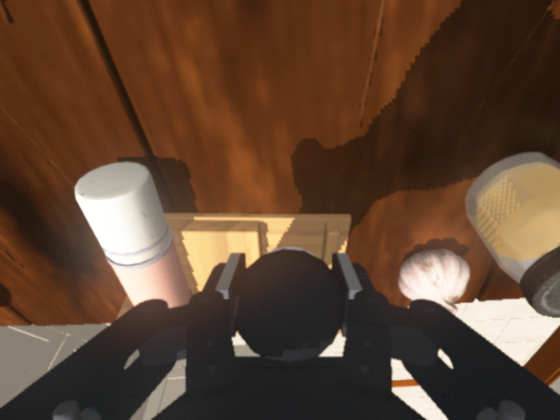

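The grinder swings in the fingers about its foot edge as planned (slant ≈50°). Continuing the arc.

Emit:
{"op": "arm_command", "data": {"steps": [{"hand": 0.2,"travel": [-0.019,0.007,0.004],"rotation": [0.008,0,0.05]},{"hand": 0.2,"travel": [-0.019,0.008,0.002],"rotation": [0,0,0.05]},{"hand": 0.2,"travel": [-0.018,0.009,0],"rotation": [0,0,0.05]},{"hand": 0.2,"travel": [-0.017,0.01,0],"rotation": [0,0,0.05]}]}}

```text
time: 13.3
eef_pos: [0.4449, -0.0824, 0.0843]
tcp_rot: [0.706, 0.067, 0.141, -0.691]
contact_force: [0.2, -0.4, 2.5]
opening: 0.508
```

```bash
python3 arc.py .545 .0008 62 17 74 12 4
```

```text
t 13.3 q [-0.457 -0.122  2.384  0.169  0.606 -2.049] p [ 0.4449 -0.0824  0.0843] F [ 0.2 -0.4  2.5] tq [-0.04 -0.3  -0.03] op 0.508
[[0.951, 0.289, 0.106], [-0.1, -0.035, 0.994], [0.291, -0.957, -0.005]]
slant by height 63.1, C by it X 0.5451
pinch X 0.4529 Y -0.0347 z 0.0786 tilt 16.9 yaw -6.07
a 65.0 [-0.011, 0.01, 0.006] [0.008, 0.003, 0.039]
a 68.0 [-0.015, 0.013, 0.0] [0.0, 0.0, 0.042]
a 71.0 [-0.014, 0.014, -0.0] [-0.0, -0.0, 0.042]
a 74.0 [-0.013, 0.015, 0.0] [-0.0, 0.0, 0.042]
```

Emit:
{"op": "arm_command", "data": {"steps": [{"hand": 0.2,"travel": [-0.013,0.011,0.004],"rotation": [0.008,0.002,0.04]},{"hand": 0.2,"travel": [-0.015,0.013,0.001],"rotation": [0,0,0.04]},{"hand": 0.2,"travel": [-0.014,0.014,0],"rotation": [0,0,0.04]},{"hand": 0.2,"travel": [-0.013,0.015,0],"rotation": [0,0,0.04]}]}}

```text
time: 13.8
eef_pos: [0.4308, -0.0799, 0.062]
tcp_rot: [0.707, 0.034, 0.109, -0.698]
contact_force: [0.5, -1.1, 1.9]
opening: 0.504
```

```bash
python3 arc.py .545 .0006 73 12 85 8 5;python3 - <<'E'
from h import *
im,dep=ctrl.read_camera("side");cv2.imwrite("pics/s11.png",cv2.resize(im[130:310,200:380],None,fx=3.3,fy=3.3,interpolation=2))
E
```

```text
t 13.8 q [-0.451 -0.067  2.376  0.112  0.644 -1.999] p [ 0.4308 -0.0799  0.062 ] F [ 0.5 -1.1  1.9] tq [-0.24 -0.33 -0.09] op 0.504
[[0.974, 0.2, 0.106], [-0.104, -0.022, 0.994], [0.201, -0.98, -0.001]]
slant by height 76.0, C by it X 0.5441
pinch X 0.4381 Y -0.0336 z 0.0561 tilt 11.6 yaw -6.10
a 75.4 [0.005, -0.001, 0.002] [0.002, 0.0, 0.013]
a 77.8 [-0.009, 0.013, 0.0] [-0.0, 0.0, 0.027]
a 80.2 [-0.009, 0.014, 0.0] [0.0, -0.0, 0.027]
a 82.6 [-0.008, 0.014, -0.0] [0.0, 0.0, 0.027]
a 85.0 [-0.007, 0.015, 0.0] [-0.0, -0.0, 0.027]
```

View pics/s11.png

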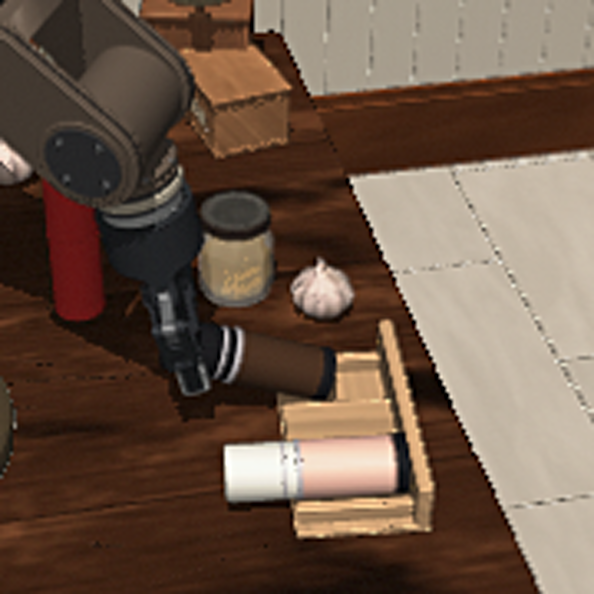

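Emit:
{"op": "arm_command", "data": {"steps": [{"hand": 0.2,"travel": [-0.008,0.014,0.001],"rotation": [0.002,0,0.025]},{"hand": 0.2,"travel": [-0.008,0.014,0],"rotation": [0,0,0.025]},{"hand": 0.2,"travel": [-0.008,0.014,0],"rotation": [0,0,0.025]},{"hand": 0.2,"travel": [-0.007,0.013,0],"rotation": [0,0,0.025]},{"hand": 0.2,"travel": [-0.005,0.011,0],"rotation": [0,0,0]}]}}

```text
time: 14.48
eef_pos: [0.4219, -0.078, 0.0377]
tcp_rot: [0.706, 0.013, 0.088, -0.702]
contact_force: [-1.3, -1.2, 1.1]
opening: 0.505
```

```bash
python3 arc.py .544 .0003 85 8 90 8 3;python3 gr.py .429 .029 8
```

```text
t 14.47 q [-0.446 -0.003  2.37   0.081  0.643 -1.973] p [ 0.4219 -0.078   0.0377] F [-1.3 -1.2  1.1] tq [-0.31 -0.18 -0.2 ] op 0.505
[[0.984, 0.141, 0.106], [-0.105, -0.013, 0.994], [0.141, -0.99, 0.002]]
slant by height 88.6, C by it X 0.5430
pinch X 0.4286 Y -0.0327 z 0.0317 tilt 8.1 yaw -6.09
a 86.7 [0.008, -0.011, -0.001] [-0.003, -0.0, 0.004]
a 88.3 [-0.004, 0.011, 0.0] [0.0, 0.0, 0.0]
a 90.0 [-0.004, 0.011, -0.0] [0.0, 0.0, 0.0]
t 14.47 q [-0.446 -0.003  2.37   0.081  0.643 -1.973] p [ 0.4219 -0.078   0.0377] F [-1.3 -1.2  1.1] tq [-0.31 -0.18 -0.2 ] op 0.505
[[0.984, 0.141, 0.106], [-0.105, -0.013, 0.994], [0.141, -0.99, 0.002]]
pinch X 0.4286 Y -0.0327 z 0.0317 tilt 8.1 yaw -6.09
travel [ 0.     0.009 -0.001] rot [-0.003 -0.     0.004]
```

Emit:
{"op": "arm_command", "data": {"steps": [{"hand": 0.2,"travel": [-0.001,0.005,0],"rotation": [0,0,0]},{"hand": 0.2,"travel": [-0.001,0.004,0],"rotation": [0,0,0]},{"hand": 0.2,"travel": [0,0,0],"rotation": [0,0,0]}]}}

```text
time: 14.85
eef_pos: [0.4211, -0.0777, 0.0342]
tcp_rot: [0.706, 0.012, 0.087, -0.702]
contact_force: [0.2, -1.1, 1.4]
opening: 0.508
```

```bash
python3 gr.py .429 .029 8;python3 - <<'E'
from h import *
im,dep=ctrl.read_camera("side");cv2.imwrite("pics/s12.png",cv2.resize(im[130:310,200:380],None,fx=3.3,fy=3.3,interpolation=2))
im,dep=ctrl.read_camera("top");cv2.imwrite("pics/t12.png",cv2.resize(im[140:260,190:370],None,fx=4,fy=4,interpolation=2))
E
```

```text
t 14.85 q [-0.447  0.004  2.372  0.082  0.635 -1.974] p [ 0.4211 -0.0777  0.0342] F [ 0.2 -1.1  1.4] tq [-0.24 -0.12 -0.11] op 0.508
[[0.985, 0.14, 0.106], [-0.105, -0.013, 0.994], [0.14, -0.99, 0.002]]
pinch X 0.4278 Y -0.0325 z 0.0283 tilt 8.1 yaw -6.09
travel [ 0.004 -0.002 -0.002] rot [-0.004 -0.     0.002]
```

View pics/s12.png

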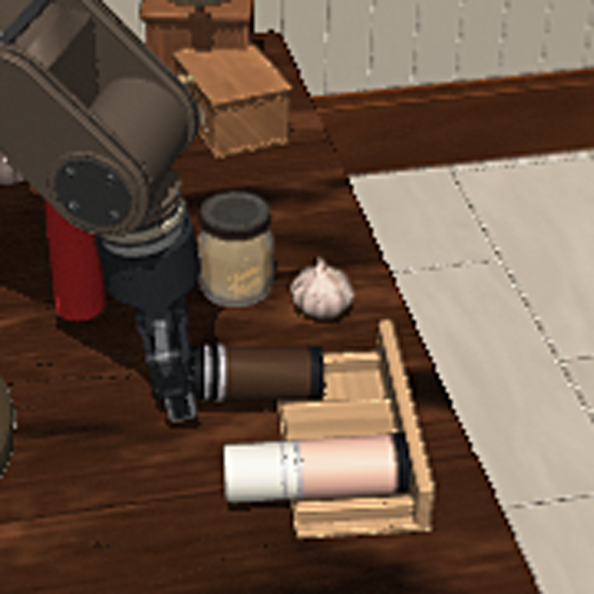

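View pics/t12.png

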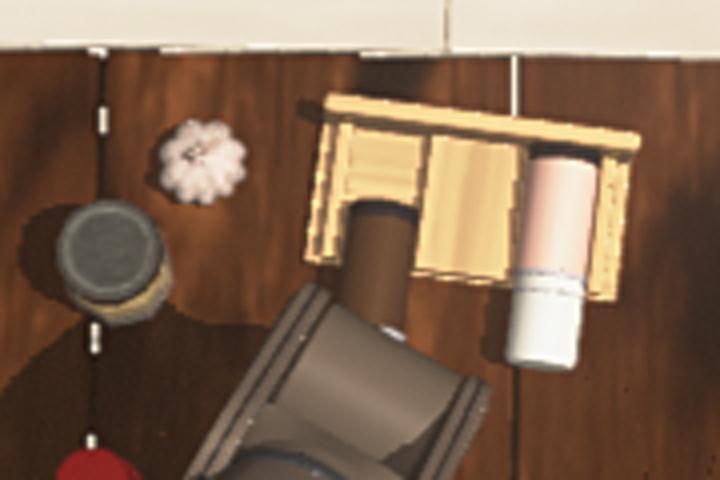

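Side view shows it flat in the trough (foot at ≈(318,372), about 50 mm short of the board), still pinched. Pushing home.

Emit:
{"op": "arm_command", "data": {"steps": [{"hand": 0.2,"travel": [0.01,-0.001,0],"rotation": [0,0,0]},{"hand": 0.2,"travel": [0.02,0.002,0],"rotation": [0,0,0]},{"hand": 0.2,"travel": [0.025,0.004,0],"rotation": [0,0,0]},{"hand": 0.2,"travel": [0.025,0.004,0],"rotation": [0,0,0]},{"hand": 0.2,"travel": [0.025,0.004,0],"rotation": [0,0,0]},{"hand": 0.2,"travel": [0.02,0.003,0],"rotation": [0,0,0]},{"hand": 0.2,"travel": [0.01,0.001,0],"rotation": [0,0,0]},{"hand": 0.2,"travel": [0,0,0],"rotation": [0,0,0]}], "grip_force": 35}}

```text
time: 15.95
eef_pos: [0.4638, -0.0811, 0.0342]
tcp_rot: [0.706, 0.012, 0.085, -0.703]
contact_force: [-1.4, 0.3, 0.7]
opening: 0.502
```

```bash
python3 gr.py .483 .029 8
```

```text
t 15.95 q [-0.411  0.1    2.27   0.075  0.644 -1.935] p [ 0.4638 -0.0811  0.0342] F [-1.4  0.3  0.7] tq [ 0.02 -0.15  0.01] op 0.502
[[0.985, 0.136, 0.104], [-0.103, -0.01, 0.995], [0.136, -0.991, 0.004]]
pinch X 0.4706 Y -0.0314 z 0.0282 tilt 7.8 yaw -5.95
travel [ 0.041  0.003 -0.005] rot [-0.008  0.004 -0.005]
```

Emit:
{"op": "arm_command", "data": {"steps": [{"hand": 0.2,"travel": [0.013,0.001,-0.003],"rotation": [-0.006,0.003,-0.005]},{"hand": 0.2,"travel": [0.013,0.001,-0.002],"rotation": [0,0,0]},{"hand": 0.2,"travel": [0.01,0.001,0],"rotation": [0,0,0]},{"hand": 0.2,"travel": [0.007,0.001,0],"rotation": [0,0,0]}]}}

```text
time: 16.45
eef_pos: [0.4738, -0.0832, 0.033]
tcp_rot: [0.706, 0.009, 0.084, -0.703]
contact_force: [-8.3, -2.1, 1.5]
opening: 0.504
```

```bash
python3 gr.py .483 .029 8
```

```text
t 16.45 q [-0.405  0.126  2.243  0.067  0.649 -1.92 ] p [ 0.4738 -0.0832  0.033 ] F [-8.3 -2.1  1.5] tq [-0.31  1.05 -0.41] op 0.504
[[0.986, 0.13, 0.106], [-0.105, -0.011, 0.994], [0.13, -0.991, 0.002]]
pinch X 0.4807 Y -0.0324 z 0.0271 tilt 7.5 yaw -6.08
travel [ 0.008 -0.005 -0.002] rot [-0.005  0.    -0.017]
```

Emit:
{"op": "arm_command", "data": {"steps": [{"hand": 0.2,"travel": [0.006,-0.004,0],"rotation": [0,0,0]},{"hand": 0.2,"travel": [0.006,0,0],"rotation": [0,0,0]}]}}

```text
time: 16.7
eef_pos: [0.4739, -0.0831, 0.0326]
tcp_rot: [0.706, 0.005, 0.081, -0.704]
contact_force: [-6.4, -1.7, 1.2]
opening: 0.509
```

```bash
python3 gr.py .483 .029 8;python3 - <<'E'
from h import *
im,dep=ctrl.read_camera("side");cv2.imwrite("pics/s13.png",cv2.resize(im[130:310,200:380],None,fx=3.3,fy=3.3,interpolation=2))
im,dep=ctrl.read_camera("top");cv2.imwrite("pics/t13.png",cv2.resize(im[140:260,190:370],None,fx=4,fy=4,interpolation=2))
E
```

```text
t 16.7 q [-0.404  0.131  2.238  0.064  0.658 -1.915] p [ 0.4739 -0.0831  0.0326] F [-6.4 -1.7  1.2] tq [-0.19  0.59 -0.22] op 0.509
[[0.987, 0.121, 0.107], [-0.107, -0.009, 0.994], [0.122, -0.993, 0.004]]
pinch X 0.4808 Y -0.0322 z 0.0266 tilt 7.0 yaw -6.17
travel [ 0.008 -0.007 -0.003] rot [-0.007 -0.003 -0.034]
```

View pics/s13.png

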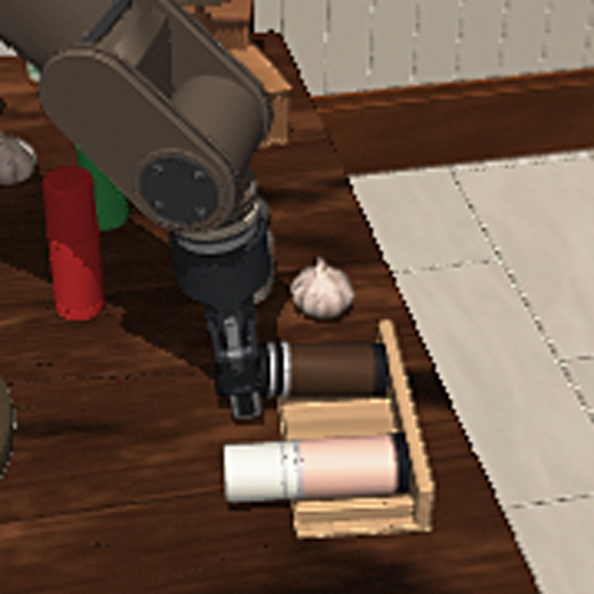

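View pics/t13.png

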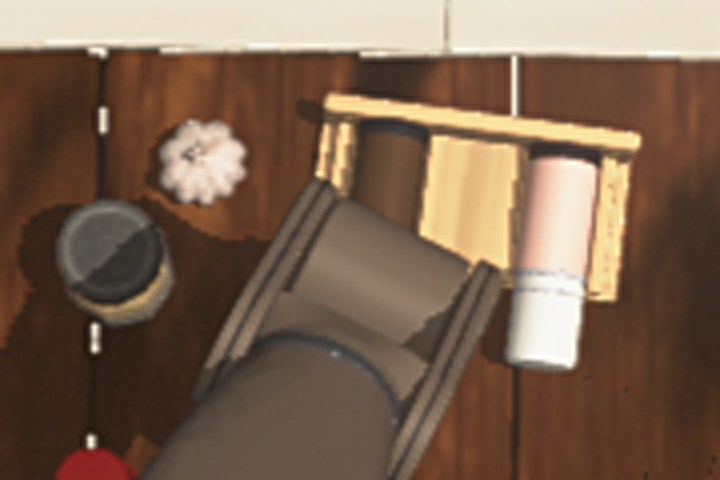

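Emit:
{"op": "arm_command", "data": {"steps": [{"hand": 0.6,"travel": [0,0,0],"rotation": [0,0,0]},{"hand": 0.75,"travel": [0,0,0],"rotation": [0,0,0]},{"hand": 0.95,"travel": [0,0,0],"rotation": [0,0,0]},{"hand": 0.95,"travel": [0,0,0],"rotation": [0,0,0]}]}}

```text
time: 17.3
eef_pos: [0.4754, -0.0835, 0.0331]
tcp_rot: [0.706, 0.006, 0.082, -0.704]
contact_force: [0.4, -0.5, -0.0]
opening: 0.955
```

```bash
python3 gr.py .483 .029 8;python3 - <<'E'
from h import *
im,dep=ctrl.read_camera("wrist");cv2.imwrite("pics/w14.png",im)
E
```

```text
t 17.3 q [-0.403  0.132  2.236  0.065  0.656 -1.915] p [ 0.4754 -0.0835  0.0331] F [ 0.4 -0.5 -0. ] tq [0.01 0.07 0.03] op 0.955
[[0.986, 0.124, 0.108], [-0.107, -0.01, 0.994], [0.125, -0.992, 0.003]]
pinch X 0.4824 Y -0.0325 z 0.0271 tilt 7.2 yaw -6.18
travel [ 0.003 -0.006 -0.002] rot [-0.006 -0.003 -0.028]
```

View pics/w14.png

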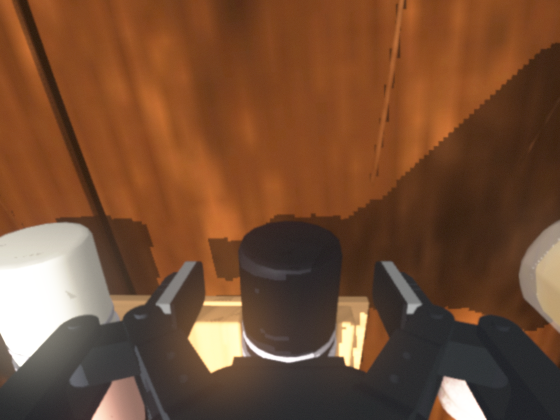

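Fingers clear both sides of the cap. Retreating upward, then checking from above.

Emit:
{"op": "arm_command", "data": {"steps": [{"hand": 0.95,"travel": [0.004,-0.03,0],"rotation": [0,0,0]},{"hand": 0.95,"travel": [0.01,-0.08,0],"rotation": [0,0,0]},{"hand": 0.95,"travel": [0.015,-0.13,0],"rotation": [0,0,0]},{"hand": 0.95,"travel": [0.015,-0.17,0],"rotation": [0,0,0]},{"hand": 0.95,"travel": [0.02,-0.18,0],"rotation": [0,0,0.1]},{"hand": 0.95,"travel": [0.08,-0.17,0],"rotation": [0,0,0.1]},{"hand": 0.95,"travel": [0.15,-0.1,0],"rotation": [0,0,0]},{"hand": 0.95,"travel": [0.15,0,0],"rotation": [0,0,0]},{"hand": 0.95,"travel": [0.1,0,0],"rotation": [0,0,0]},{"hand": 0.95,"travel": [0,0,0],"rotation": [0,0,0]}]}}

```text
time: 18.6
eef_pos: [0.6141, -0.099, 0.3121]
tcp_rot: [0.706, -0.029, 0.047, -0.706]
contact_force: [0.2, -0.4, 0.1]
opening: 0.948
```

```bash
python3 - <<'E'
from h import *
s,M=show()
im,d=ctrl.read_camera("wrist");cv2.imwrite("pics/w15.png",im)
E=ext("wrist",s);P=cloud("wrist",d,np.ones(d.shape,bool),E)
yw=np.radians(-6.1);ex=np.array([np.cos(yw),np.sin(yw)]);ey=np.array([-ex[1],ex[0]])
X=P[:,:2]@ex;Y=P[:,:2]@ey;z=P[:,2]
for n,y0 in(("pepper",-.033),("salt",-.143)):
  for x in np.arange(.44,.615,.01):
    m=(abs(X-x)<.003)&(abs(Y-y0)<.03)&(z<.08)
    k=m&(abs(Y-y0)<.004)
    b=m&(z>.03)
    if k.sum(): print(n,"%.3f ridge z %.4f"%(x,np.median(z[k])), "Ymid %.4f"%(np.percentile(Y[b],[1,99]).mean() if b.sum()>5 else np.nan))
s2=st()
im,d=ctrl.read_camera("side");cv2.imwrite("pics/s15.png",im)
for t in ["pepper_grinder","salt_grinder","jar","garlic","lemon"]:
    for m in ctrl.masks_of("side",t)[:3]:
        Q=cloud("side",d,m["region"],ext("side"));print(t,round(m["score"],2),np.round(m["at"]),np.median(Q,0).round(3))
E
```

```text
t 18.6 q [-0.325  0.121  1.667  0.007  1.329 -1.789] p [ 0.6141 -0.099   0.3121] F [ 0.2 -0.4  0.1] tq [ 0.   -0.01 -0.  ] op 0.948
[[0.994, 0.025, 0.108], [-0.108, -0.002, 0.994], [0.025, -1.0, 0.001]]
pepper 0.440 ridge z 0.0001 Ymid nan
pepper 0.460 ridge z 0.0498 Ymid -0.0325
pepper 0.470 ridge z 0.0502 Ymid -0.0319
pepper 0.480 ridge z 0.0505 Ymid -0.0319
pepper 0.490 ridge z 0.0504 Ymid -0.0319
pepper 0.500 ridge z 0.0506 Ymid -0.0320
pepper 0.510 ridge z 0.0511 Ymid -0.0324
pepper 0.520 ridge z 0.0514 Ymid -0.0325
pepper 0.530 ridge z 0.0513 Ymid -0.0325
pepper 0.540 ridge z 0.0515 Ymid -0.0325
pepper 0.550 ridge z 0.0518 Ymid -0.0325
pepper 0.560 ridge z 0.0514 Ymid -0.0325
pepper 0.570 ridge z 0.0517 Ymid -0.0332
pepper 0.580 ridge z 0.0516 Ymid -0.0333
pepper 0.590 ridge z 0.0520 Ymid -0.0333
pepper 0.600 ridge z 0.0457 Ymid -0.0327
pepper 0.610 ridge z 0.0450 Ymid -0.0321
salt 0.440 ridge z -0.0002 Ymid nan
salt 0.450 ridge z 0.0001 Ymid nan
salt 0.460 ridge z 0.0498 Ymid -0.1401
salt 0.470 ridge z 0.0504 Ymid -0.1413
salt 0.480 ridge z 0.0503 Ymid -0.1410
salt 0.490 ridge
[... 173 characters left out ...]
.1413
salt 0.540 ridge z 0.0516 Ymid -0.1416
salt 0.550 ridge z 0.0515 Ymid -0.1415
salt 0.560 ridge z 0.0514 Ymid -0.1416
salt 0.570 ridge z 0.0518 Ymid -0.1416
salt 0.580 ridge z 0.0518 Ymid -0.1413
salt 0.590 ridge z 0.0524 Ymid -0.1418
salt 0.600 ridge z 0.0463 Ymid -0.1431
salt 0.610 ridge z 0.0464 Ymid -0.1433
pepper_grinder 0.86 [229. 177.] [0.391 0.194 0.09 ]
pepper_grinder 0.77 [235. 152.] [0.412 0.291 0.12 ]
pepper_grinder 0.68 [223. 202.] [0.351 0.056 0.086]
salt_grinder 0.6 [297. 273.] [ 0.507 -0.212  0.044]
jar 0.95 [270. 206.] [0.494 0.052 0.058]
jar 0.17 [298. 273.] [ 0.509 -0.212  0.043]
garlic 0.47 [296. 218.] [0.563 0.01  0.033]
lemon 0.66 [297. 347.] [ 0.461 -0.421  0.046]
```

View pics/w15.png

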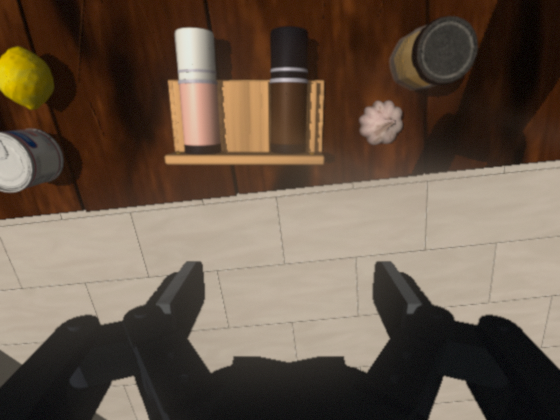

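View pics/s15.png

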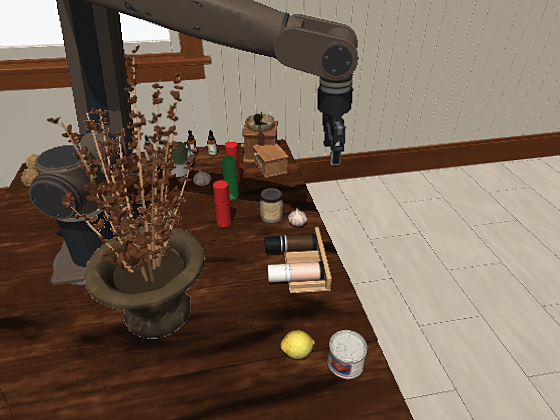

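```bash
python3 - <<'E'
from h import *
s=st();im,d=ctrl.read_camera("wrist")
E=ext("wrist",s);P=cloud("wrist",d,np.ones(d.shape,bool),E)
yw=np.radians(-6.1);ex=np.array([np.cos(yw),np.sin(yw)]);ey=np.array([-ex[1],ex[0]])
X=P[:,:2]@ex;Y=P[:,:2]@ey;z=P[:,2]
for n,y0 in(("pepper",-.033),("salt",-.1415)):
    k=(abs(Y-y0)<.008)&(z>.043)&(z<.07)&(X<.65)
    xs=np.sort(X[k]);print(n,"front X",np.percentile(xs[xs<.5],[.5,2]))
    # ridge end before board: z>.0495
    q=X[k&(z>.0493)];print("  foot X",np.percentile(q,[98,99.5,100]))
    q=X[(abs(Y-y0)<.008)&(z<.04)&(X>.56)&(X<.6)];print("  low points between foot and board",len(q))
    print("  board start",np.percentile(X[k&(z<.048)&(X>.57)],[.5,2,5]))
cv2.imwrite("pics/w16.png",cv2.resize(im[10:180,150:340],None,fx=3.4,fy=3.4,interpolation=2))
E
```

```text
pepper front X [0.4564117 0.4573556]
  foot X [0.59299152 0.59546689 0.59570386]
  low points between foot and board 4
  board start [0.59861214 0.59870128 0.59881668]
salt front X [0.45757607 0.4580968 ]
  foot X [0.59368849 0.596084   0.59648815]
  low points between foot and board 0
  board start [0.5890962  0.59836191 0.59851993]
```

View pics/w16.png

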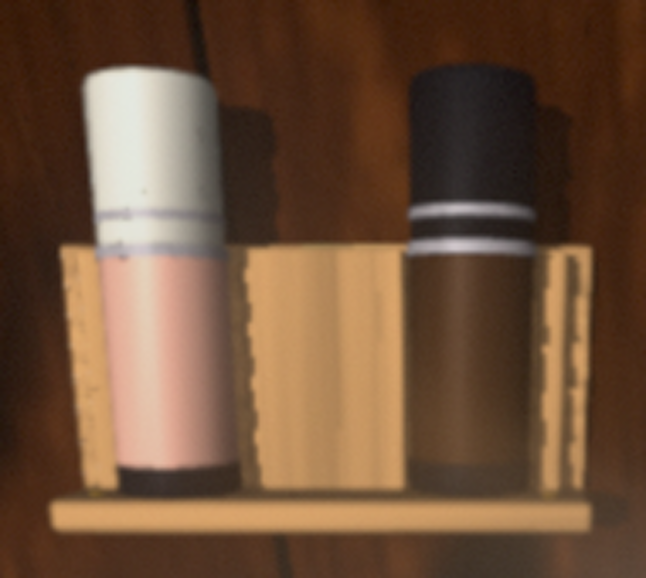

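Home to within about 1 mm of the salt grinder's seat (front end 0.4564 against 0.4576). Time allows a gentle nudge on the cap's end with shut fingers to seat it fully.

Emit:
{"op": "arm_command", "data": {"steps": [{"hand": 0.0,"travel": [-0.1,0,0.01],"rotation": [0,0,0.02]},{"hand": 0.0,"travel": [-0.17,0,0],"rotation": [0,0,0.02]},{"hand": 0.0,"travel": [-0.17,0,0],"rotation": [0,0,0]},{"hand": 0.0,"travel": [-0.1,0,0],"rotation": [0,0,0]},{"hand": 0.0,"travel": [-0.03,0,0],"rotation": [0,0,0]},{"hand": 0.0,"travel": [0,0,0],"rotation": [0,0,0]}]}}

```text
time: 19.75
eef_pos: [0.4367, -0.0764, 0.3099]
tcp_rot: [-0.706, 0.037, -0.041, 0.706]
contact_force: [0.4, -0.1, -0.1]
opening: 0.002
```

```bash
python3 gr.py .43 .12 0
```

```text
t 19.75 q [-4.040e-01 -2.920e-01  2.056e+00  2.000e-03  1.372e+00 -1.865e+00] p [ 0.4367 -0.0764  0.3099] F [ 0.4 -0.1 -0.1] tq [-0.    0.01 -0.03] op 0.002
[[0.994, 0.006, 0.109], [-0.109, -0.0, 0.994], [0.006, -1.0, 0.0]]
pinch X 0.4424 Y -0.0295 z 0.3039 tilt 0.3 yaw -6.29
travel [-0.045  0.613 -0.012] rot [-0.001 -0.006  0.011]
```

Emit:
{"op": "arm_command", "data": {"steps": [{"hand": 0.0,"travel": [-0.045,0.05,-0.012],"rotation": [0,-0.006,0.01]},{"hand": 0.0,"travel": [0,0.13,0],"rotation": [0,0,0]},{"hand": 0.0,"travel": [0,0.15,0],"rotation": [0,0,0]},{"hand": 0.0,"travel": [0,0.15,0],"rotation": [0,0,0]},{"hand": 0.0,"travel": [0,0.08,0],"rotation": [0,0,0]},{"hand": 0.0,"travel": [0,0.03,0],"rotation": [0,0,0]},{"hand": 0.0,"travel": [0,0,0],"rotation": [0,0,0]}]}}

```text
time: 20.62
eef_pos: [0.4309, -0.0811, 0.1305]
tcp_rot: [0.707, -0.035, 0.04, -0.706]
contact_force: [0.0, 0.1, 0.3]
opening: 0.003
```

```bash
python3 gr.py .428 .036 0
```

```text
t 20.62 q [-4.190e-01 -1.040e-01  2.245e+00  2.000e-03  9.930e-01 -1.884e+00] p [ 0.4309 -0.0811  0.1305] F [0.  0.1 0.3] tq [-0.02  0.02  0.01] op 0.003
[[0.994, 0.008, 0.106], [-0.106, -0.002, 0.994], [0.008, -1.0, -0.001]]
pinch X 0.4372 Y -0.0348 z 0.1245 tilt 0.5 yaw -6.09
travel [-0.033  0.295  0.006] rot [0.002 0.    0.015]
```

Emit:
{"op": "arm_command", "data": {"steps": [{"hand": 0.0,"travel": [-0.04,0,0.006],"rotation": [0,0,0.015]},{"hand": 0.0,"travel": [0,0.07,0],"rotation": [0,0,0]},{"hand": 0.0,"travel": [0,0.1,0],"rotation": [0,0,0]},{"hand": 0.0,"travel": [0,0.07,0],"rotation": [0,0,0]},{"hand": 0.0,"travel": [0,0.03,0],"rotation": [0,0,0]},{"hand": 0.0,"travel": [0,0,0],"rotation": [0,0,0]}]}}

```text
time: 21.38
eef_pos: [0.4234, -0.0801, 0.0558]
tcp_rot: [0.709, -0.032, 0.042, -0.704]
contact_force: [-0.3, 0.5, -0.3]
opening: -0.002
```

```bash
python3 gr.py .442 .036 0
```

```text
t 21.38 q [-4.220e-01  1.900e-02  2.296e+00 -2.000e-03  8.100e-01 -1.886e+00] p [ 0.4234 -0.0801  0.0558] F [-0.3  0.5 -0.3] tq [-0.02 -0.   -0.02] op -0.002
[[0.994, 0.014, 0.105], [-0.105, -0.008, 0.994], [0.014, -1.0, -0.006]]
pinch X 0.4296 Y -0.0347 z 0.0498 tilt 0.8 yaw -6.04
travel [0.041 0.047 0.006] rot [0.012 0.002 0.028]
```

Emit:
{"op": "arm_command", "data": {"steps": [{"hand": 0.0,"travel": [-0.004,0.03,0.006],"rotation": [0.012,0.002,0.028]},{"hand": 0.0,"travel": [0.005,0.015,0],"rotation": [0,0,0]},{"hand": 0.0,"travel": [0.013,0,0],"rotation": [0,0,0]},{"hand": 0.0,"travel": [0.013,0,0],"rotation": [0,0,0]}]}}

```text
time: 21.88
eef_pos: [0.4339, -0.0799, 0.0438]
tcp_rot: [0.707, -0.036, 0.039, -0.706]
contact_force: [0.1, -0.3, -0.0]
opening: -0.0
```

```bash
python3 gr.py .445 .036 0
```

```text
t 21.88 q [-0.413  0.074  2.269 -0.     0.796 -1.877] p [ 0.4339 -0.0799  0.0438] F [ 0.1 -0.3 -0. ] tq [ 0.03 -0.01  0.02] op -0.0
[[0.994, 0.003, 0.106], [-0.106, -0.002, 0.994], [0.003, -1.0, -0.001]]
pinch X 0.4399 Y -0.0333 z 0.0378 tilt 0.2 yaw -6.11
travel [0.017 0.006 0.001] rot [ 0.002 -0.     0.006]
```

Emit:
{"op": "arm_command", "data": {"steps": [{"hand": 0.0,"travel": [0.008,0.004,0],"rotation": [0,0,0]},{"hand": 0.0,"travel": [0.007,0,0],"rotation": [0,0,0]},{"hand": 0.0,"travel": [0.005,0,0],"rotation": [0,0,0]}]}}

```text
time: 22.25
eef_pos: [0.4405, -0.0807, 0.0428]
tcp_rot: [0.707, -0.037, 0.038, -0.706]
contact_force: [-2.2, 0.8, 0.8]
opening: -0.001
```

```bash
python3 gr.py .447 .036 0
```

```text
t 22.25 q [-4.080e-01  9.100e-02  2.253e+00 -1.000e-03  7.950e-01 -1.872e+00] p [ 0.4405 -0.0807  0.0428] F [-2.2  0.8  0.8] tq [-0.01  0.3  -0.02] op -0.001
[[0.994, 0.003, 0.106], [-0.106, -0.002, 0.994], [0.003, -1.0, -0.001]]
pinch X 0.4466 Y -0.0334 z 0.0368 tilt 0.2 yaw -6.08
travel [0.001 0.003 0.001] rot [0.002 0.001 0.005]
```

Emit:
{"op": "arm_command", "data": {"steps": [{"hand": 0.0,"travel": [0.005,0.001,0],"rotation": [0,0,0]},{"hand": 0.0,"travel": [0.005,0,0],"rotation": [0,0,0]}]}}

```text
time: 22.5
eef_pos: [0.4423, -0.0806, 0.0422]
tcp_rot: [0.706, -0.038, 0.037, -0.706]
contact_force: [-4.7, -0.2, 3.3]
opening: 0.002
```

```bash
python3 gr.py .447 .036 0
```

```text
t 22.5 q [-4.060e-01  9.800e-02  2.247e+00 -1.000e-03  7.980e-01 -1.870e+00] p [ 0.4423 -0.0806  0.0422] F [-4.7 -0.2  3.3] tq [-0.09  0.68 -0.01] op 0.002
[[0.994, -0.001, 0.106], [-0.106, -0.001, 0.994], [-0.001, -1.0, -0.001]]
pinch X 0.4484 Y -0.0332 z 0.0362 tilt -0.1 yaw -6.06
travel [-0.005  0.001  0.001] rot [ 0.001  0.001 -0.002]
```

Emit:
{"op": "arm_command", "data": {"steps": [{"hand": 0.0,"travel": [0.007,0,0],"rotation": [0,0,0]},{"hand": 0.0,"travel": [0.007,0,0],"rotation": [0,0,0]}]}}

```text
time: 22.75
eef_pos: [0.4423, -0.08, 0.0411]
tcp_rot: [-0.706, 0.042, -0.032, 0.707]
contact_force: [-7.8, 0.5, 5.7]
opening: -0.001
```

```bash
python3 gr.py .447 .036 0
```

```text
t 22.75 q [-0.404  0.106  2.24  -0.005  0.81  -1.867] p [ 0.4423 -0.08    0.0411] F [-7.8  0.5  5.7] tq [-0.05  1.11 -0.05] op -0.001
[[0.994, -0.014, 0.104], [-0.104, 0.002, 0.995], [-0.015, -1.0, 0.001]]
pinch X 0.4482 Y -0.0326 z 0.0351 tilt -0.8 yaw -5.97
travel [-0.004 -0.003 -0.001] rot [-0.002  0.004 -0.028]
```

Firm stop (7.8 N, no further motion), so it is seated. Back off and rise.

Emit:
{"op": "arm_command", "data": {"steps": [{"hand": 0.0,"travel": [-0.02,0,0],"rotation": [0,0,0]},{"hand": 0.0,"travel": [-0.03,0,0],"rotation": [0,0,0]},{"hand": 0.0,"travel": [0,-0.05,0],"rotation": [0,0,0.02]},{"hand": 0.0,"travel": [0,-0.12,0],"rotation": [0,0,0]},{"hand": 0.0,"travel": [0,-0.18,0],"rotation": [0,0,0]},{"hand": 0.0,"travel": [0,-0.18,0],"rotation": [0,0,0]},{"hand": 0.0,"travel": [0,-0.18,0],"rotation": [0,0,0]},{"hand": 0.0,"travel": [0.1,-0.12,0],"rotation": [0,0,0]},{"hand": 0.0,"travel": [0.17,0,0],"rotation": [0,0,0]},{"hand": 0.0,"travel": [0.17,0,0],"rotation": [0,0,0]},{"hand": 0.0,"travel": [0.1,0,0],"rotation": [0,0,0]},{"hand": 0.0,"travel": [0,0,0],"rotation": [0,0,0]},{"hand": 0.0,"travel": [0,0,0],"rotation": [0,0,0]}]}}

```text
time: 24.38
eef_pos: [0.5951, -0.096, 0.2966]
tcp_rot: [-0.706, 0.041, -0.034, 0.706]
contact_force: [0.5, 0.0, -0.7]
opening: -0.003
```

```bash
python3 - <<'E'
from h import *
s,M=show();im,d=ctrl.read_camera("wrist")
E=ext("wrist",s);P=cloud("wrist",d,np.ones(d.shape,bool),E)
yw=np.radians(-6.1);ex=np.array([np.cos(yw),np.sin(yw)]);ey=np.array([-ex[1],ex[0]])
X=P[:,:2]@ex;Y=P[:,:2]@ey;z=P[:,2]
for n,y0 in(("pepper",-.033),("salt",-.1415)):
    k=(abs(Y-y0)<.008)&(z>.043)&(z<.07)&(X<.65)
    xs=X[k];print(n,"front X",np.percentile(xs[xs<.5],[.5,2]),"foot X",np.percentile(X[k&(z>.0493)],[98,99.5,100]),"low pts",((abs(Y-y0)<.008)&(z<.04)&(X>.56)&(X<.6)).sum())
    for x in(.47,.53,.58): print("  ridge",x,np.median(z[k&(abs(X-x)<.004)]).round(4))
cv2.imwrite("pics/w17.png",im)
im,d=ctrl.read_camera("side");cv2.imwrite("pics/s17.png",im)
for t in ["salt_grinder","jar","garlic","lemon"]:
    for m in ctrl.masks_of("side",t)[:1]:
        Q=cloud("side",d,m["region"],ext("side"));print(t,np.median(Q,0).round(3))
E
```

```text
t 24.38 q [-0.327  0.105  1.713 -0.002  1.333 -1.792] p [ 0.5951 -0.096   0.2966] F [ 0.5  0.  -0.7] tq [0.02 0.01 0.02] op -0.003
[[0.994, -0.01, 0.106], [-0.106, 0.001, 0.994], [-0.01, -1.0, -0.0]]
pepper front X [0.45930005 0.45973512] foot X [0.59489597 0.59729565 0.59783166] low pts 0
  ridge 0.47 0.0497
  ridge 0.53 0.051
  ridge 0.58 0.0511
salt front X [0.45790588 0.45826324] foot X [0.59263193 0.59495896 0.59529709] low pts 0
  ridge 0.47 0.0501
  ridge 0.53 0.0508
  ridge 0.58 0.0513
salt_grinder [ 0.507 -0.212  0.043]
garlic [0.563 0.011 0.031]
lemon [ 0.461 -0.42   0.045]
```

View pics/w17.png

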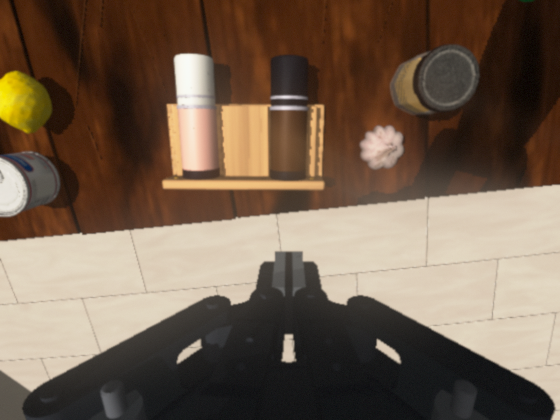

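Both grinders lie side by side, with the pepper's foot (290,177) against the board and no gap. The bystanders are where they were. Handing in.

```bash
python3 -c "
from plant import ctrl
print(ctrl.sign_off())"
```

```text
the job is handed in; nothing more can be done
None
```

The black pepper grinder now lies flat in the left-hand trough, foot against the back board and cap towards the robot. I handed the job in at about 24.6 s of the 51 s allowed.

- **How it went:** I pinched it by the cap, slanted it 30° and pressed its foot edge on the trough floor. It swung flat within the fingers, stayed pinched until it lay flat, and was then pushed to the board and released.
- **One extra push:** After release it measured about 1 mm short of the salt grinder's seat. I nudged the cap end with shut fingers until it stopped moving, at about 8 N. This came after letting go, so it is a small departure from the order you gave.
- **Last checks on the pepper grinder:** No gap showed between foot and board. It lies level, with the top of its body 51 mm up as expected.
- **Readings that disagree slightly:** The pepper's front end now reads about 1.4 mm further in than the salt's, where before the nudge it read about 1 mm further out. The depth readings are good to about 1 mm, so I take both as seated.
- **The other things:** The salt grinder, garlic and lemon read within 1 mm of their first positions. The network missed the jar in the last picture. An earlier check after the release had it unmoved, and it looks unmoved in the final view.

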